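# Clear the case cutter onto its hook and hold the stray can up to the date camera

### The arm

A 6-joint arm with a two-finger parallel gripper is mounted at the origin on the work surface. World frame = base frame: x ahead of the robot, y to its left, z up, the work surface at z = 0. Lengths are in m, angles in rad, forces in N, time in s.
With the tool pointing down it reaches from about 0.375 to 0.975 m from the base axis. Payload 3.8 kg.
Tool frame: the origin (TCP) lies on the centre line of the jaws, within the pads' length; the fingertips stand 8 mm ahead of it and the grasp point (between the pads) lies 11 mm behind it; z points along the fingers, y is the direction in which the jaws open and shut (so a half turn about z gives the same grasp; the last joint's range is limited). The gripper opens to 85 mm and grips with 20 to 120 N. Pads are 22 mm wide; open, the fingers measure 114 mm over their backs; the gripper's body (76 mm by 85 mm) begins 54 mm behind the grasp point. The pads swing forward as they close: fully open they stand 13 mm farther back than shut.
Start: joints at [1.228, 0.264, 1.604, -0, 1.274, -0.037], TCP at [0.203, 0.644, 0.239] pointing down, gripper open.
Joint ranges: [-2.63, 2.63], [-0.94, 2.18], [0.31, 2.57], [-1.31, 4.45], [0, 2.66], [-2.55, 2.55]. Speed limits (rad/s): [2.57, 2.57, 3.14, 3.14, 3.14, 3.14].

### API

Orientations are given as a rotation vector (axis times angle).
In Python, from workcell import bot gives the robot as it stands.
- The arm moves only by the tool arm_command, never from a script. Its arguments are lists of equal length, an entry for each row: "slide": the shift along the tool's x, y, z in m, a list of three; "angular": the turn, a rotation vector about the tool's x, y, z in degrees, a list of three; "hand": the finger opening in m, from 0 to 0.0854. A call has exactly 8 rows; each row shifts and turns the pose as measured when the row begins, along the tool's axes as they then stand; what a row does not reach is not made up. A row lasts 1/10 s, in which the tool goes at most 50 mm and 8.59 degrees, less where a joint would pass 70% of its speed; a pose out of reach is approached as far as the arm can. A call is refused whole if a number of a shift passes 0.05 or a number of a turn 8.59, either way. A call with a gripper value outside its range is refused whole. The fingers move at their own pace and stop on an object; "squeeze" is the grip in N (left out, the last holds). Time passes only in rows, so rows that do not move let the fingers close, or fill a call up. It gives the time, the measured TCP pose, the force and the opening at its end, in the units of the state.
- bot.read_state(): the state, without advancing time (a new reading comes with each control period).
- bot.read_camera(name): name is "scene" or "top" or "wrist"; returns the picture (400x640x3 uint8, red, green, blue); there is no depth.
- bot.get_calibration(name): a dict with "fx", "fy", "cx", "cy" (pixels), "R" (3x3) and "t" (3): a world point X has camera coordinates R X + t. Camera axes: x right, y down, z forward; pixel columns grow to the right and rows downward; lengths in m; the calibration is good to about 2 mm. A picture is of the moment at which its call begins: read the wrist's pose just before it. get_calibration takes no time and is no camera call; for the wrist camera it gives the pose at the moment of the call.
- bot.finish_job(): hands the job in, once; it reports no verdict.
The state is a dict: "time": time; "q": joint angles; "joint_vel": joint speeds; "joint_torque": joint torques, N m; "tool_pos": TCP position; "tcp_rot": TCP orientation; "wrist_force": force on the tool from outside, world axes, zero at the start; "torque": the same for the moment, N m; "width": opening from 0.0 (shut) to 1.0 (fully open).
Only numpy, scipy, OpenCV 4.12 (cv2) and the standard library are available. Lean on these libraries where they do the work, as an engineer would, in place of code of your own. Each camera call takes 0.05 s, during which the arm holds its last target.

### The job

A small can has got into this opened case of tall cans, and the case cutter was left lying across the case over it: first hang the cutter by its ring on the empty hook of the tool stand and let go of it. Then take the small can out of the case and hold its bottom up to the date camera, centred and square to the lens and 100 mm in front of the glass, without touching the camera. Finish while holding it still there; leave the tall cans standing in their places in the case and disturb nothing else on the bench.

Things in the scene. Friction and masses are not known exactly. Their poses are not given: they have to be found in the camera images.
- case: Opened cardboard tray, fixed, 226 x 298 mm, walls 4 mm thick and 48 mm high, floor 4 mm thick. Origin: centre of its underside; z up, y along its long side. Two rows of four tall cans stand along its long sides (row centres at x = -71 and +71 mm, spaced 71 mm along y); the middle row (x near 0) has been taken out except for the one small can, so there is free space on its +y and -y sides.
- stray: The small can, loose: 54 mm diameter, 89 mm tall, 0.17 to 0.28 kg, steel with a plain dark red label, standing in the middle row of the case (13 mm shorter and 14 mm slimmer than the tall cans). Origin: centre of its bottom (the end with the date, to be shown to the camera); z runs along its axis towards its top, the end with the ring-pull.
- stray_top (a point): Centre of the small can's top, 89 mm from its bottom along its axis.
- cutter: Case cutter, loose, 0.10 to 0.17 kg: dark grey handle 30 mm wide (along its y) and 20 mm thick (along its z) from x = -65 to +57 mm, steel nose to x = -89 mm, and a flat steel hanging ring on the tail at +x. It starts lying flat (z up) across the tall cans on either side, over the small can. Origin: on the underside, mid-handle (its centre of mass lies 7 mm from it towards the nose); x points along it to the ring.
- cutter_eye (a point): Centre of the hole of the cutter's hanging ring, at x = 86 mm, z = 10 mm of the cutter. Ring: hole 24 mm, outside 35 mm, 6 mm thick, its axis along the cutter's z.
- stand: Tool stand, fixed: round base of 128 mm, an 18 mm post with a knob reaching to 261 mm, an empty J-hook pointing along its -x (roughly towards the robot), and a 100 mm roll of packing tape on a side arm along its -y. Origin: under the post; z up.
- hook_tip (a point): Top of the empty hook's upturned tip, 251 mm above the bench, 120 mm from the post axis along the stand's -x. The hook is 6 mm round wire: from the post it runs out level for 79 mm at height 238 mm (wire axis), dips into a U and comes up again to this nearly upright tip.
- hook_seat (a point): Bottom of the hook's U, upper side of the wire: 15 mm from the tip towards the post, 219 mm above the bench (32 mm below the tip). A ring lowered flat over the tip goes down to here; let go, the cutter swings down and hangs freely with its nose down (swinging to and fro for some seconds), its ring's centre about 12 mm below this point. Free space is needed below the hook and towards the robot for the swing.
- reader: Date camera stand, fixed: grey base plate 130 x 120 mm, short post and a yoke that carries the tilting head, pivot 98 mm above the bench. Origin: under the post; z up; the camera looks towards its -x (roughly to the robot) and up.
- reader_head: Date camera head: dark housing 60 x 78 x 52 mm with a lens inside an 84 mm ring light. Origin: on the tilt pivot. Its z axis is the lens axis, pointing out of the lens: up and towards the robot, 56 to 72 degrees above level (clamped; it differs from day to day). The lens glass is at z = 45 mm.
- read_point (a point): Point on the lens axis 100 mm in front of the lens glass (z = 145 mm of the head), where the centre of the can's bottom must be held; axes as those of the head.
- tall1: Tall can no. 1 of 8 in the case, loose: 68 mm diameter, 102 mm tall, 0.34 kg; origin at the centre of its bottom, z up.
- tall2: Tall can no. 2 of 8 in the case, loose: 68 mm diameter, 102 mm tall, 0.34 kg; origin at the centre of its bottom, z up.
- tall3: Tall can no. 3 of 8 in the case, loose: 68 mm diameter, 102 mm tall, 0.34 kg; origin at the centre of its bottom, z up.
- tall4: Tall can no. 4 of 8 in the case, loose: 68 mm diameter, 102 mm tall, 0.34 kg; origin at the centre of its bottom, z up.
- tall5: Tall can no. 5 of 8 in the case, loose: 68 mm diameter, 102 mm tall, 0.34 kg; origin at the centre of its bottom, z up.
- tall6: Tall can no. 6 of 8 in the case, loose: 68 mm diameter, 102 mm tall, 0.34 kg; origin at the centre of its bottom, z up.
- tall7: Tall can no. 7 of 8 in the case, loose: 68 mm diameter, 102 mm tall, 0.34 kg; origin at the centre of its bottom, z up.
- tall8: Tall can no. 8 of 8 in the case, loose: 68 mm diameter, 102 mm tall, 0.34 kg; origin at the centre of its bottom, z up.
- jar: Glass jar, 66 mm diameter, 90 mm tall, standing on the bench near the robot; bystander. Origin: centre of its bottom, z up.
- flat_can: Flat can, 85 mm diameter, 38 mm tall, on the bench in front of the stands; bystander. Origin: centre of its bottom, z up.
- tape_measure: Tape measure, 70 x 66 x 34 mm, lying on the bench near the robot; bystander. Origin: centre of its underside, z up.
Things that resemble listed ones, but are neither listed nor needed, are in the scene too. Leave any pink or turquoise look-alike of the tall1 alone.

How it is judged:
On the way, in this order (a step that is already met when the one before it is completed fails the run):
1. the cutter hangs by its ring on the empty hook, let go (it may still swing), while the small can still stands in the case (x of cutter_eye in the frame of stand between -0.134 and -0.012 m and y of cutter_eye in the frame of stand between -0.015 and 0.015 m and z of cutter_eye in the frame of stand between 0.185 and 0.235 m and contact force between cutter and the fingers below 0.1 N and angle between cutter's own x axis and vertical below 1.3 rad and contact force between cutter and stand above 0.1 N and height (world z) of stray below 0.03 m), for 0.2 s.
2. the small can is held up clear of the case (height (world z) of stray above 0.13 m and contact force between stray and the fingers above 1 N and contact force between stray and case below 0.1 N), for 0.2 s.
At the end, for the whole second after the job is handed in: Fingers alone hold the small can still in the air: bottom centre within 25 mm of the read point, bottom to the lens, axis within 0.25 rad of the lens axis. The cutter hangs, let go, nose down (0.6 rad) with its ring on the hook. Tall cans upright, moved under 30 mm (distance between stray and read_point below 0.025 m and angle between the z axis of stray and the z axis of reader_head, either way round below 0.25 rad and z of stray_top in the frame of read_point above 0.05 m and height (world z) of stray above 0.15 m and contact force between stray and the fingers above 1 N and contact force between stray and reader below 0.1 N and contact force between stray and stand below 0.1 N and linear speed of stray below 0.02 m/s and angular speed of stray below 0.15 rad/s and x of cutter_eye in the frame of stand between -0.134 and -0.012 m and y of cutter_eye in the frame of stand between -0.015 and 0.015 m and z of cutter_eye in the frame of stand between 0.185 and 0.235 m and contact force between cutter and the fingers below 0.1 N and angle between cutter's own x axis and vertical below 0.6 rad and contact force between cutter and stand above 0.3 N and angle between each of tall1, tall2, tall3, tall4, tall5, tall6, tall7, tall8's own z axis and vertical below 0.15 rad and distance of each of tall1, tall2, tall3, tall4, tall5, tall6, tall7, tall8 from where it was at the start of the episode below 0.03 m); the arm keeps its last pose, push and grip.
It fails at once if the date camera is touched (more than 2 N) (contact force between reader and anything else above 2 N).
It fails at once if a can or the jar is knocked over, or the jar, flat can or tape measure is pushed more than 40 mm (angle between any of tall1, tall2, tall3, tall4, tall5, tall6, tall7, tall8, jar, flat_can, tape_measure's own z axis and vertical above 0.6 rad or distance of any of jar, flat_can, tape_measure from where it was at the start of the episode above 0.04 m).
It also fails if it takes over 72 s, if anything falls off the work surface, if the arm or the gripper's body presses on something with over 40 N, if the wrist force passes 120 N, or if a joint passes its speed limit or range.

## Working session

There is one attempt and no reset: what is moved stays moved. The work goes in short steps, Python scripts to look and compute and a tool call to move; the robot and the scene stay as the last step left them, time stands still between calls to the robot, and variables do not carry over. Pictures are saved under pics/ and viewed, and the job is handed in when it is done.

Besides the shell and the picture viewer there is one more tool, called after "Request:" as a command line: name --argument value ..., lists and objects as JSON in quotes. arm_command: Moves the arm, as the interface text tells. Its arguments: {"type":"object","properties":{"slide":{"type":"array","items":{"type":"array","items":{"type":"number"}}},"angular":{"type":"array","items":{"type":"array","items":{"type":"number"}}},"hand":{"type":"array","items":{"type":"number"}},"squeeze":{"type":"number"}},"required":["slide","angular","hand"]}

```bash
ls; mkdir -p pics; cat > h.py <<'E'
import numpy as np, cv2
from workcell import bot
from scipy.spatial.transform import Rotation as Ro
def shot(n,f):
    c=bot.get_calibration(n); im=bot.read_camera(n); cv2.imwrite('pics/'+f+'.png',im[:,:,::-1]); 
    np.savez('pics/'+f+'.npz',im=im,**{k:np.array(v) for k,v in c.items()}); return im,c
def load(f):
    d=np.load('pics/'+f+'.npz'); return d
def proj(c,X):
    p=np.array(c['R'])@np.array(X)+np.array(c['t']); return np.array([c['fx']*p[0]/p[2]+c['cx'],c['fy']*p[1]/p[2]+c['cy']])
def ray(c,u,v):
    R=np.array(c['R']);t=np.array(c['t']); o=-R.T@t; d=R.T@np.array([(u-c['cx'])/c['fx'],(v-c['cy'])/c['fy'],1]); return o,d/np.linalg.norm(d)
def onz(c,u,v,z):
    o,d=ray(c,u,v); return o+d*(z-o[2])/d[2]
def tri(c1,p1,c2,p2):
    o1,d1=ray(c1,*p1);o2,d2=ray(c2,*p2)
    s=np.linalg.lstsq(np.stack([d1,-d2],1),o2-o1,rcond=None)[0]
    a=o1+d1*s[0];b=o2+d2*s[1]; return (a+b)/2,np.linalg.norm(a-b)
E
python3 - <<'E'
from h import *
print(bot.read_state())
for n in ['scene','top','wrist']:
    im,c=shot(n,n+'0'); print(n,{k:np.round(v,3).tolist() for k,v in c.items()}, -np.array(c['R']).T@c['t'])
E
```

```text
pics
{'time': 0.0, 'q': array([ 1.22809429e+00,  2.64770044e-01,  1.60537923e+00,  2.65759511e-06,
        1.27370275e+00, -3.69222477e-02]), 'joint_vel': array([-0.00077861, -0.00108374, -0.00098193,  0.00217133, -0.00236154,
       -0.00059954]), 'joint_torque': array([-4.20024589e-04, -5.15129614e+01, -3.67304599e+01,  2.48297221e-05,
        1.31697144e-02,  1.87169491e-05]), 'tool_pos': array([0.20297411, 0.64300801, 0.23794781]), 'tcp_rot': array([-0.47838431, -3.10452038,  0.00348403]), 'wrist_force': array([0.05166165, 0.44636262, 0.25912423]), 'torque': array([0.03749551, 0.01224806, 0.04193309]), 'width': 1.002385433913088}
scene {'fx': 462.169, 'fy': 462.169, 'cx': 313.774, 'cy': 197.493, 'R': [[-0.857, 0.516, 0.013], [0.373, 0.636, -0.676], [-0.357, -0.574, -0.737]], 't': [0.446, -0.127, 1.826]} [1.08162557 0.89840366 1.25368362]
top {'fx': 490.071, 'fy': 490.071, 'cx': 321.543, 'cy': 205.375, 'R': [[-0.003, -1.0, 0.001], [-0.984, 0.002, -0.18], [0.18, -0.001, -0.984]], 't': [0.051, 0.554, 1.573]} [0.26235118 0.05228168 1.64683805]
wrist {'fx': 292.853, 'fy': 292.853, 'cx': 320.655, 'cy': 201.754, 'R': [[0.301, 0.954, -0.002], [0.92, -0.29, 0.266], [0.253, -0.081, -0.964]], 't': [-0.673, -0.034, 0.378]} [0.13788849 0.66307211 0.37194875]
```

```bash
ls pics
```

```text
scene0.npz
scene0.png
top0.npz
top0.png
wrist0.npz
wrist0.png
```

View pics/scene0.png

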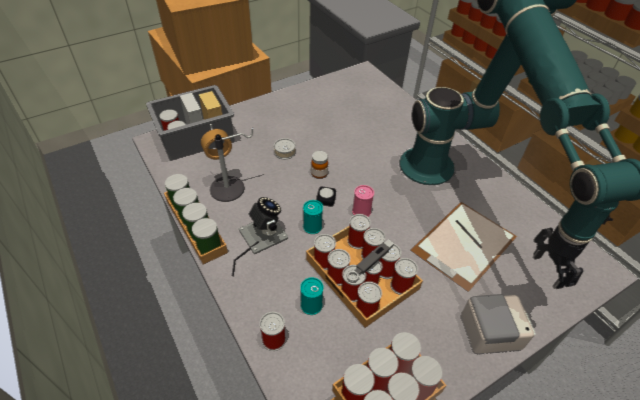

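View pics/top0.png

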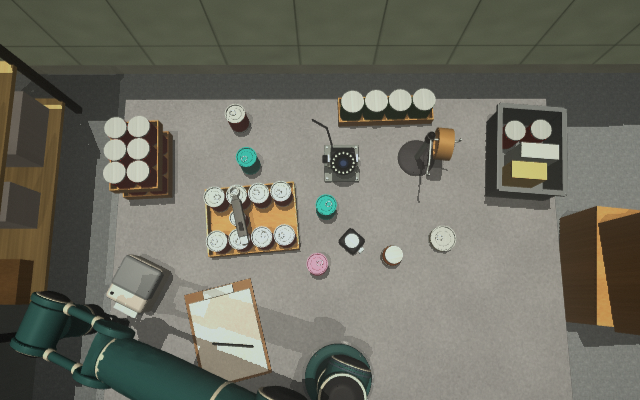

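View pics/wrist0.png

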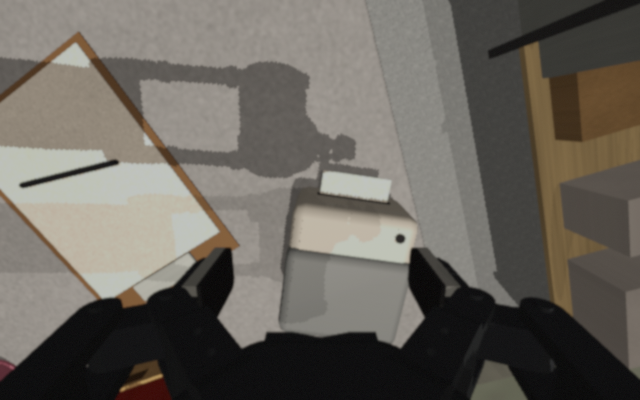

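```bash
python3 - <<'E'
import cv2
t=cv2.imread('pics/top0.png');s=cv2.imread('pics/scene0.png')
a=cv2.resize(t[165:265,190:350],None,fx=5,fy=5,interpolation=3)
b=cv2.resize(t[90:215,310:470],None,fx=4.6,fy=4.6,interpolation=3)
c=cv2.resize(s[200:330,290:450],None,fx=4.6,fy=4.6,interpolation=3)
d=cv2.resize(s[110:290,150:310],None,fx=3.3,fy=3.3,interpolation=3)
for n,i in zip('abcd',(a,b,c,d)): cv2.imwrite(f'pics/z{n}.png',i)
E
```

```text
(no output)
```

View pics/za.png

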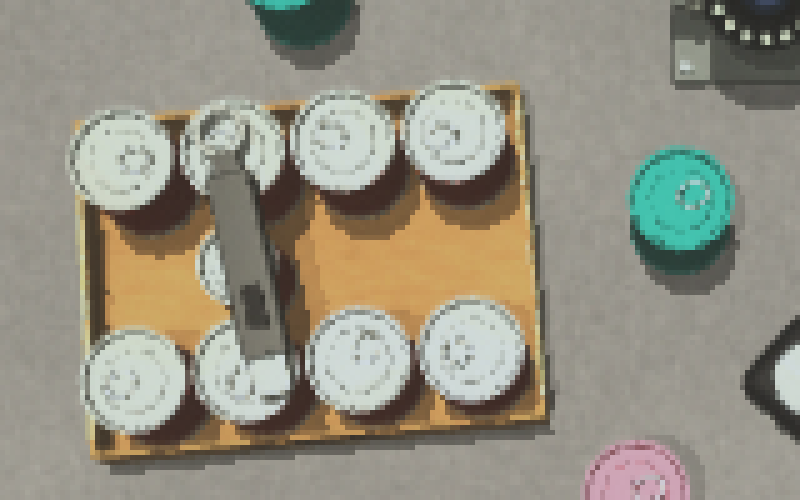

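View pics/zb.png

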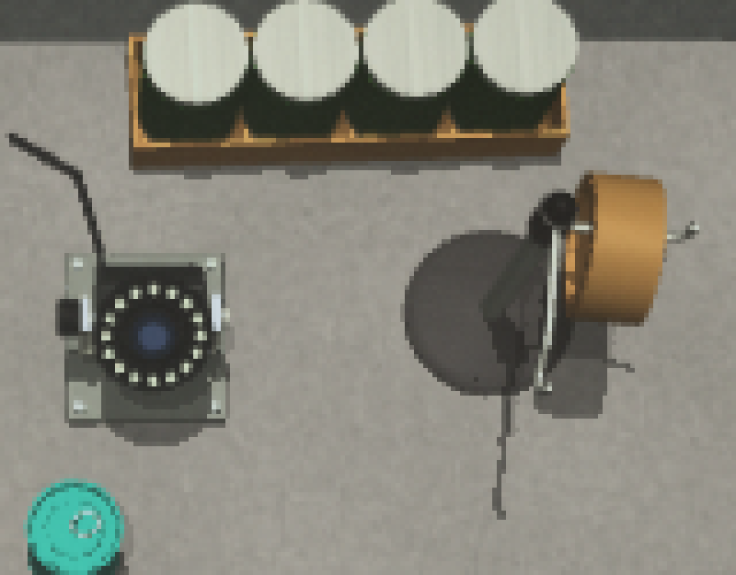

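View pics/zc.png

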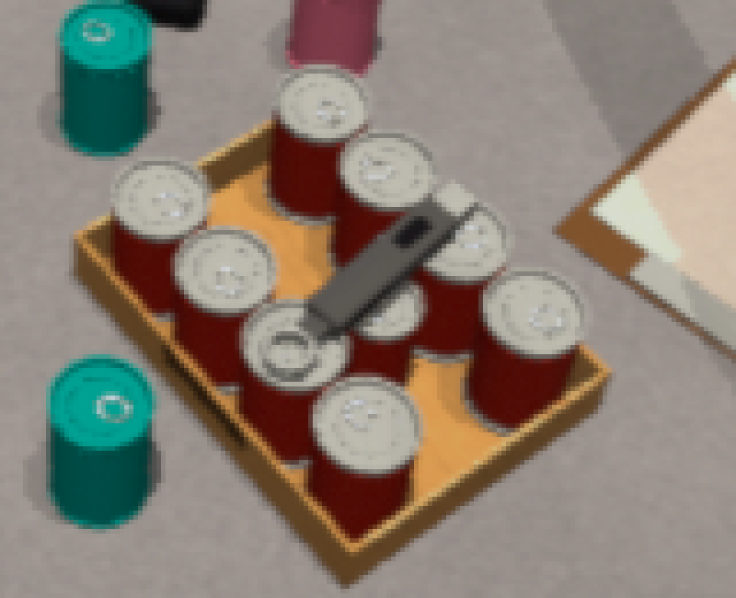

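View pics/zd.png

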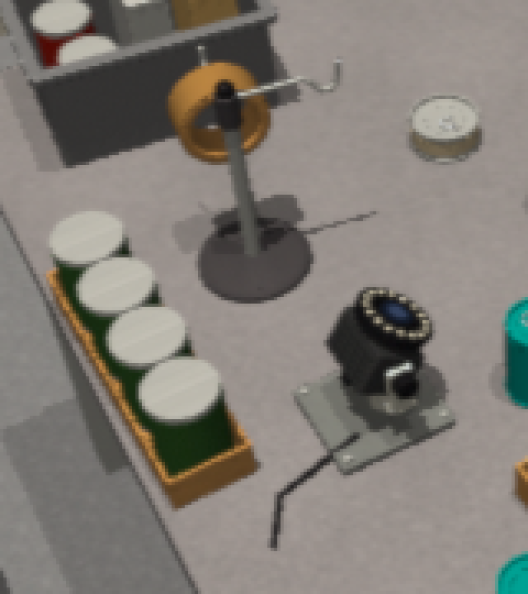

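```bash
python3 - <<'E'
from h import *
t=load('top0');s=load('scene0')
np.set_printoptions(precision=4,suppress=True)
A=lambda x,y:(190+x/5,165+y/5)
B=lambda x,y:(310+x/4.6,90+y/4.6)
C=lambda x,y:(290+x/4.6,200+y/4.6)
D=lambda x,y:(150+x/3.3,110+y/3.3)
print('eye top',onz(t,*A(225,130),.116),'scene',onz(s,*C(290,354),.116),tri(t,A(225,130),s,C(290,354)))
print('nose',onz(t,*A(270,402),.116))
print('handle tail/front mid top face z.126',onz(t,*A(224,155),.126),onz(t,*A(264,357),.126))
for n,p in dict(base=(487,312)).items(): print(n,onz(t,*B(*p),.01),onz(s,*D(255,257),.01))
print('knob',onz(t,*B(562,200),.261),tri(t,B(562,200),s,D(226,90)))
print('tip',onz(t,*B(543,387),.251),onz(s,*D(338,62),.251),tri(t,B(543,387),s,D(338,62)))
print('lens',tri(t,B(152,337),s,D(397,314)))
print('plate',[onz(t,*B(*p),.01) for p in [(65,255),(225,255),(228,422),(65,422)]])
print('case corners z.048',[onz(t,*A(*p),.048) for p in [(77,122),(523,87),(548,418),(95,458)]])
for p in [(122,160),(234,150),(345,142),(455,133),(136,380),(247,372),(360,360),(474,350)]: print('tall',onz(t,*A(*p),.106))
print('stray',onz(t,*A(245,268),.093), onz(s,*C(388,312),.093))
E
```

```text
eye top [0.5897 0.3263 0.116 ] scene [0.5931 0.3367 0.116 ] (array([0.5903, 0.3298, 0.1054]), np.float64(0.004723745084712405))
nose [0.4157 0.2931 0.116 ]
handle tail/front mid top face z.126 [0.5714 0.3246 0.126 ] [0.4428 0.296  0.126 ]
base [ 0.7281 -0.2766  0.01  ] [ 0.7309 -0.2738  0.01  ]
knob [ 0.731  -0.2771  0.261 ] (array([ 0.7314, -0.2773,  0.2523]), np.float64(0.005928517864084853))
tip [ 0.61  -0.262  0.251] [ 0.6122 -0.2593  0.251 ] (array([ 0.6108, -0.2627,  0.248 ]), np.float64(5.67596953946294e-05))
lens (array([ 0.6764, -0.0189,  0.1303]), np.float64(0.0001862150176364639))
plate [array([0.7734, 0.0404, 0.01  ]), array([ 0.7731, -0.0804,  0.01  ]), array([ 0.6438, -0.0805,  0.01  ]), array([0.6441, 0.0409, 0.01  ])]
case corners z.048 [array([0.61  , 0.4373, 0.048 ]), array([0.6332, 0.14  , 0.048 ]), array([0.4116, 0.122 , 0.048 ]), array([0.3863, 0.4167, 0.048 ])]
tall [0.5724 0.3935 0.106 ]
tall [0.5788 0.3219 0.106 ]
tall [0.5838 0.2508 0.106 ]
tall [0.5895 0.1803 0.106 ]
tall [0.4308 0.3795 0.106 ]
tall [0.4357 0.3096 0.106 ]
tall [0.4432 0.2385 0.106 ]
tall [0.4493 0.1665 0.106 ]
stray [0.5042 0.3149 0.093 ] [0.5101 0.3313 0.093 ]
```

```bash
cat >> h.py <<'E'
np.set_printoptions(precision=4,suppress=True)
def plan(pos,R,n,rot_first=None):
    """even split in n rows; prints slide(m)/angular(deg) for each row"""
    s=bot.read_state(); R0=Ro.from_rotvec(s['tcp_rot']); p0=np.array(s['tool_pos']); 
    d=np.array(pos)-p0; w=(R0.inv()*R).as_rotvec(); step=np.degrees(w)/n
    print('cur',p0,'d',d,'rotstep deg',step,'per row',np.linalg.norm(d)/n)
    sl=[]
    for i in range(n):
        Ri=R0*Ro.from_rotvec(w*i/n); sl.append((Ri.inv().apply(d/n)).round(4).tolist())
    print('slide',sl); print('angular',[step.round(2).tolist()]*n)
def Rdown(yaw):  # tool x along world dir yaw (sign as robot's start), z down
    x=np.array([np.cos(yaw),np.sin(yaw),0]); z=np.array([0,0,-1.]); y=np.cross(z,x); return Ro.from_matrix(np.stack([x,y,z],1))
E
python3 - <<'E'
from h import *
s=bot.read_state();print(Ro.from_rotvec(s['tcp_rot']).as_matrix(),s['time'])
c=load('wrist0');R0=Ro.from_rotvec(s['tcp_rot'])
print('cam in tool',R0.inv().apply(-c['R'].T@c['t']-s['tool_pos']),'\ncam axes in tool',R0.inv().as_matrix()@c['R'].T)
plan([.501,.310,.30],Rdown(.197+np.pi),16)
E
```

```text
[[-0.9536  0.301  -0.0006]
 [ 0.301   0.9536 -0.0017]
 [ 0.     -0.0018 -1.    ]] 0.15
cam in tool [ 0.0681 -0.0008 -0.1337] 
cam axes in tool [[ 0.0003 -0.964  -0.2658]
 [ 1.      0.0002  0.0003]
 [-0.0002 -0.2658  0.964 ]]
cur [0.203  0.6431 0.2382] d [ 0.298  -0.3331  0.0618] rotstep deg [-0.0064 -0.0018 -1.8004] per row 0.02820176538375898
slide [[-0.024, -0.0143, -0.0038], [-0.0236, -0.015, -0.0038], [-0.0231, -0.0157, -0.0038], [-0.0226, -0.0165, -0.0038], [-0.0221, -0.0172, -0.0038], [-0.0215, -0.0178, -0.0038], [-0.0209, -0.0185, -0.0038], [-0.0203, -0.0192, -0.0038], [-0.0197, -0.0198, -0.0038], [-0.0191, -0.0204, -0.0038], [-0.0184, -0.021, -0.0039], [-0.0178, -0.0215, -0.0039], [-0.0171, -0.0221, -0.0039], [-0.0164, -0.0226, -0.0039], [-0.0157, -0.0231, -0.0039], [-0.0149, -0.0236, -0.0039]]
angular [[-0.01, -0.0, -1.8], [-0.01, -0.0, -1.8], [-0.01, -0.0, -1.8], [-0.01, -0.0, -1.8], [-0.01, -0.0, -1.8], [-0.01, -0.0, -1.8], [-0.01, -0.0, -1.8], [-0.01, -0.0, -1.8], [-0.01, -0.0, -1.8], [-0.01, -0.0, -1.8], [-0.01, -0.0, -1.8], [-0.01, -0.0, -1.8], [-0.01, -0.0, -1.8], [-0.01, -0.0, -1.8], [-0.01, -0.0, -1.8], [-0.01, -0.0, -1.8]]
```

Request:
arm_command --slide '[[-0.024,-0.014,-0.004],[-0.024,-0.015,-0.004],[-0.023,-0.016,-0.004],[-0.023,-0.016,-0.004],[-0.022,-0.017,-0.004],[-0.022,-0.018,-0.004],[-0.021,-0.018,-0.004],[-0.02,-0.019,-0.004]]' --angular '[[0,0,-1.8],[0,0,-1.8],[0,0,-1.8],[0,0,-1.8],[0,0,-1.8],[0,0,-1.8],[0,0,-1.8],[0,0,-1.8]]' --hand '[0.085,0.085,0.085,0.085,0.085,0.085,0.085,0.085]'

```text
time: 0.95
tool_pos: [0.3548, 0.4729, 0.266]
tcp_rot: [-0.059, -3.136, 0.013]
wrist_force: [0.1, -0.8, 0.1]
width: 0.994
```

```bash
python3 - <<'E'
from h import *
plan([.501,.310,.30],Rdown(.197+np.pi),7)
E
```

```text
cur [0.3548 0.4729 0.266 ] d [ 0.1462 -0.1629  0.034 ] rotstep deg [-0.0657 -0.05   -1.9203] per row 0.03164478849061021
slide [[-0.0217, -0.0225, -0.0048], [-0.021, -0.0232, -0.0048], [-0.0202, -0.0239, -0.0048], [-0.0194, -0.0246, -0.0048], [-0.0185, -0.0252, -0.0048], [-0.0177, -0.0258, -0.0048], [-0.0168, -0.0264, -0.0048]]
angular [[-0.07, -0.05, -1.92], [-0.07, -0.05, -1.92], [-0.07, -0.05, -1.92], [-0.07, -0.05, -1.92], [-0.07, -0.05, -1.92], [-0.07, -0.05, -1.92], [-0.07, -0.05, -1.92]]
```

Request:
arm_command --slide '[[-0.022,-0.0225,-0.005],[-0.021,-0.023,-0.005],[-0.02,-0.024,-0.005],[-0.019,-0.0245,-0.005],[-0.0185,-0.025,-0.005],[-0.018,-0.026,-0.005],[-0.017,-0.026,-0.004],[0,0,0]]' --angular '[[0,0,-1.9],[0,0,-1.9],[0,0,-1.9],[0,0,-1.9],[0,0,-1.9],[0,0,-1.9],[0,0,-1.9],[0,0,0]]' --hand '[0.085,0.085,0.085,0.085,0.085,0.085,0.085,0.085]'

```text
time: 1.75
tool_pos: [0.5077, 0.3004, 0.2996]
tcp_rot: [0.317, -3.117, 0.017]
wrist_force: [-0.5, 0.5, 0.2]
width: 0.993
```

```bash
python3 - <<'E'
from h import *
s=bot.read_state(); print(s['tool_pos'],s['tcp_rot'])
im,c=shot('wrist','w1')
cv2.imwrite('pics/w1z.png',cv2.resize(im[:,:,::-1],(800,500),interpolation=3))
E
```

```text
[0.5077 0.3004 0.2996] [ 0.3165 -3.1171  0.0173]
```

View pics/w1z.png

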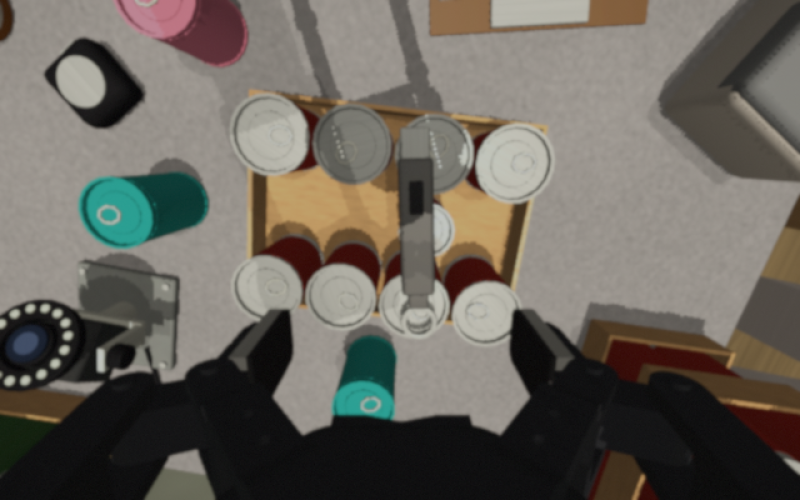

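```bash
python3 - <<'E'
from h import *
c=load('w1');k=1/1.25
for n,p,z in [('eye',(418,317),.116),('nose',(414,129),.116),('hfront top',(416,158),.126),('htail top',(420,296),.126),('stray rightedge',(455,229),.093),('lens',(29,344),.135)]:
    print(n,onz(c,p[0]*k,p[1]*k,z))
# stray: mask ellipse right side
print(proj(c,[.507,.315,.093])/k)
for y in (.31,.315,.32,.325,.33): print(y,proj(c,[.507,y,.093])/k, proj(c,[.507,y+.027,.093])/k)
E
```

```text
eye [0.5838 0.3306 0.116 ]
nose [0.4199 0.2915 0.116 ]
hfront top [0.4422 0.2977 0.126 ]
htail top [0.5589 0.3267 0.126 ]
stray rightedge [0.4985 0.3487 0.093 ]
lens [ 0.6748 -0.0147  0.135 ]
[418.3021 230.5613]
0.31 [413.1476 229.5088] [440.9077 235.1773]
0.315 [418.3021 230.5613] [446.0284 236.2229]
0.32 [423.4504 231.6126] [451.1429 237.2673]
0.325 [428.5924 232.6626] [456.2511 238.3104]
0.33 [433.7282 233.7113] [461.3532 239.3522]
```

```bash
python3 - <<'E'
from h import *
plan([.503,.3105,.107],Rdown(.223+np.pi),7)
E
```

```text
cur [0.5064 0.3016 0.2991] d [-0.0034  0.0089 -0.1921] rotstep deg [-0.0734 -0.0904 -0.1696] per row 0.02747924482842226
slide [[-0.0001, 0.0016, 0.0274], [-0.0, 0.0016, 0.0274], [-0.0, 0.0015, 0.0274], [0.0, 0.0015, 0.0274], [0.0001, 0.0015, 0.0274], [0.0001, 0.0014, 0.0274], [0.0002, 0.0014, 0.0274]]
angular [[-0.07, -0.09, -0.17], [-0.07, -0.09, -0.17], [-0.07, -0.09, -0.17], [-0.07, -0.09, -0.17], [-0.07, -0.09, -0.17], [-0.07, -0.09, -0.17], [-0.07, -0.09, -0.17]]
```

Request:
arm_command --slide '[[0,0.002,0.035],[0,0.002,0.035],[0,0.0015,0.035],[0,0.001,0.03],[0,0.001,0.02],[0,0.001,0.012],[0,0,0.006],[0,0,0]]' --angular '[[-0.1,-0.1,-0.3],[-0.1,-0.1,-0.3],[-0.1,-0.1,-0.3],[-0.1,-0.1,-0.3],[-0.1,-0.1,0],[0,0,0],[0,0,0],[0,0,0]]' --hand '[0.085,0.085,0.085,0.085,0.085,0.085,0.085,0.085]'

```text
time: 2.6
tool_pos: [0.4982, 0.3152, 0.12]
tcp_rot: [0.352, -3.118, -0.006]
wrist_force: [-0.4, -0.1, 0.4]
width: 0.992
```

```bash
python3 - <<'E'
from h import *
plan([.503,.3105,.107],Rdown(.223+np.pi),1)
im,c=shot('wrist','w2')
cv2.imwrite('pics/w2z.png',cv2.resize(im[:,:,::-1],(800,500),interpolation=3))
E
```

```text
cur [0.4982 0.3152 0.12  ] d [ 0.0048 -0.0047 -0.013 ] rotstep deg [ 0.2442 -0.188   0.1162] per row 0.014620684589785002
slide [[-0.0036, -0.0057, 0.0129]]
angular [[0.24, -0.19, 0.12]]
```

View pics/w2z.png

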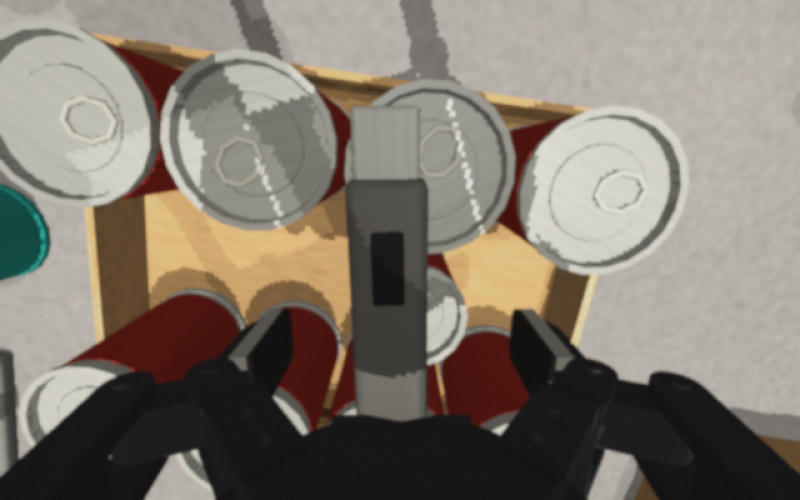

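Request:
arm_command --slide '[[-0.002,-0.003,0.005],[-0.002,-0.0025,0.005],[0,0,0.002],[0,0,0],[0,0,0],[0,0,0],[0,0,0],[0,0,0]]' --angular '[[0.1,-0.1,0],[0.1,-0.1,0],[0,0,0],[0,0,0],[0,0,0],[0,0,0],[0,0,0],[0,0,0]]' --hand '[0.085,0.085,0.085,0.025,0.02,0.02,0.02,0.02]' --squeeze 60

```text
time: 3.45
tool_pos: [0.5082, 0.3126, 0.1136]
tcp_rot: [-0.35, 3.111, 0.008]
wrist_force: [-0.1, 0.7, -0.6]
width: 0.338
```

```bash
python3 - <<'E'
from h import *
s=bot.read_state(); print(s['width'],s['wrist_force'])
plan([.503,.3105,.107],Rdown(.223+np.pi),1)
E
```

```text
0.33774926447610515 [-0.0729  0.7016 -0.6098]
cur [0.5082 0.3126 0.1136] d [-0.0052 -0.0021 -0.0066] rotstep deg [0.227  0.6553 0.0602] per row 0.008711742019763847
slide [[0.0057, -0.0009, 0.0066]]
angular [[0.23, 0.66, 0.06]]
```

Request:
arm_command --slide '[[0,0,0],[0,0,-0.01],[0,0,-0.03],[0,0,-0.04],[0,0,-0.04],[0,0,-0.04],[0,0,-0.02],[0,0,0]]' --angular '[[0,0,0],[0,0,0],[0,0,0],[0,0,0],[0,0,0],[0,0,0],[0,0,0],[0,0,0]]' --hand '[0.02,0.02,0.02,0.02,0.02,0.02,0.02,0.02]'

```text
time: 4.25
tool_pos: [0.5038, 0.3101, 0.2999]
tcp_rot: [-0.351, 3.118, 0.003]
wrist_force: [-0.4, 0.2, -0.8]
width: 0.337
```

```bash
python3 - <<'E'
from h import *
s=bot.read_state(); print(s['width'],s['wrist_force'],s['tool_pos'])
im,c=shot('wrist','w3')
s=bot.read_state(); print(s['width'],s['wrist_force'],s['tool_pos'])
cv2.imwrite('pics/w3z.png',cv2.resize(im[:,:,::-1],(800,500),interpolation=3))
im,c=shot('scene','s3')
cv2.imwrite('pics/s3z.png',cv2.resize(im[100:300,230:480,::-1],(750,600),interpolation=3))
E
```

```text
0.33724084867057774 [-0.436   0.2387 -0.7949] [0.5038 0.3101 0.2999]
0.3361143142439681 [ 0.9754  0.1465 -2.1054] [0.5034 0.3099 0.2984]
```

View pics/w3z.png

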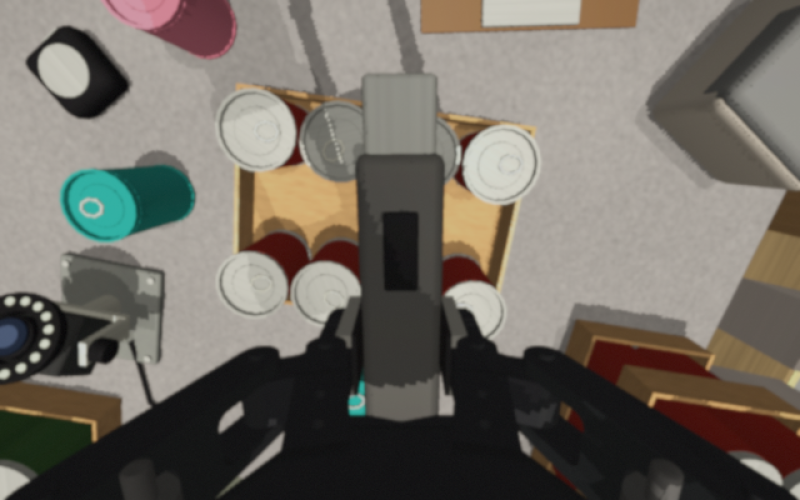

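View pics/s3z.png

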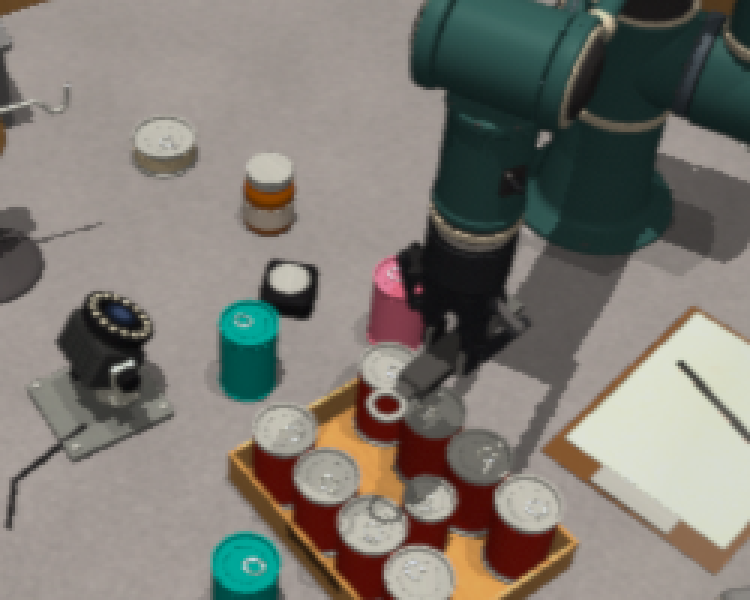

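```bash
python3 - <<'E'
from h import *
s=bot.read_state(); print(s['tool_pos'],s['tcp_rot'])
im,c=shot('top','t3')
cv2.imwrite('pics/t3z.png',cv2.resize(im[130:270,180:360,::-1],(800,622),interpolation=3)[:600])
E
```

```text
[0.5025 0.3094 0.2961] [ 0.3514 -3.121  -0.0001]
```

View pics/t3z.png

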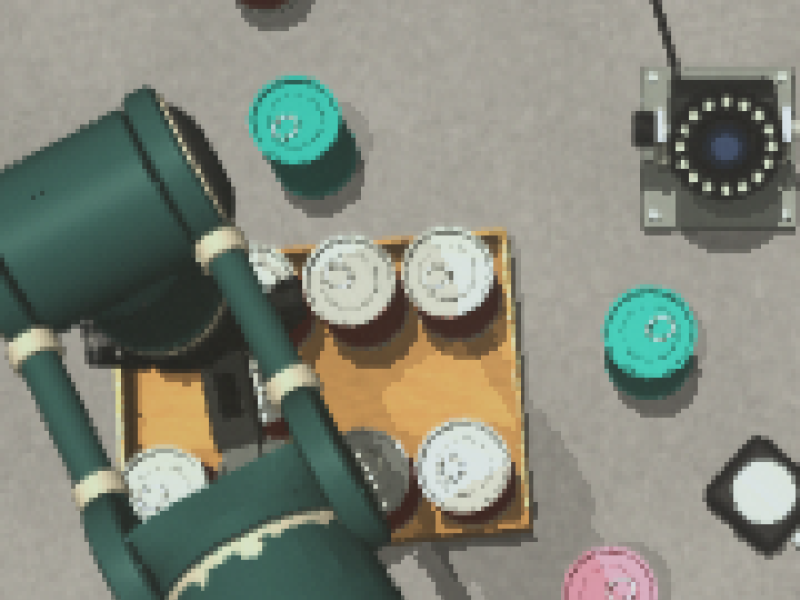

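```bash
python3 - <<'E'
from h import *
c=load('s3'); R=Ro.from_rotvec([.3514,-3.121,0]); p=np.array([.503,.3097,.2973])
for z in (.295,.300,.305): 
    e=onz(c,358.7,235,z); print(e,R.inv().apply(e-p))
w=load('w3')
# nose far edge (400,75)/1.25 at z .300 ; handle front top edge (401,155) z .310
for pt,z in (((400,75),.300),((401,155),.31)):
    e=onz(w,pt[0]/1.25,pt[1]/1.25,z); print('nose/hf',e,R.inv().apply(e-p))
E
```

```text
[0.5842 0.3258 0.295 ] [-0.0828 -0.0023  0.0022]
[0.5868 0.3288 0.3   ] [-0.086   0.     -0.0028]
[0.5894 0.3318 0.305 ] [-0.0892  0.0024 -0.0078]
nose/hf [0.4133 0.289  0.3   ] [ 0.092  -0.0003 -0.0026]
nose/hf [0.4383 0.295  0.31  ] [ 0.0664  0.0001 -0.0126]
```

```bash
python3 - <<'E'
from h import *
plan([.5266,-.2518,.305],Rdown(-.12+np.pi),16)
E
```

```text
cur [0.5017 0.3089 0.2942] d [ 0.0249 -0.5607  0.0108] rotstep deg [-0.0054 -0.0138  1.2326] per row 0.03508506253349251
slide [[0.0063, -0.0345, -0.0006], [0.0055, -0.0346, -0.0006], [0.0048, -0.0348, -0.0006], [0.004, -0.0348, -0.0006], [0.0033, -0.0349, -0.0006], [0.0025, -0.035, -0.0006], [0.0018, -0.035, -0.0006], [0.001, -0.0351, -0.0007], [0.0003, -0.0351, -0.0007], [-0.0005, -0.0351, -0.0007], [-0.0012, -0.0351, -0.0007], [-0.002, -0.035, -0.0007], [-0.0027, -0.035, -0.0007], [-0.0035, -0.0349, -0.0007], [-0.0042, -0.0348, -0.0007], [-0.005, -0.0347, -0.0007]]
angular [[-0.01, -0.01, 1.23], [-0.01, -0.01, 1.23], [-0.01, -0.01, 1.23], [-0.01, -0.01, 1.23], [-0.01, -0.01, 1.23], [-0.01, -0.01, 1.23], [-0.01, -0.01, 1.23], [-0.01, -0.01, 1.23], [-0.01, -0.01, 1.23], [-0.01, -0.01, 1.23], [-0.01, -0.01, 1.23], [-0.01, -0.01, 1.23], [-0.01, -0.01, 1.23], [-0.01, -0.01, 1.23], [-0.01, -0.01, 1.23], [-0.01, -0.01, 1.23]]
```

Request:
arm_command --slide '[[0.006,-0.034,-0.001],[0.006,-0.035,-0.001],[0.005,-0.035,-0.001],[0.004,-0.035,-0.001],[0.003,-0.035,-0.001],[0.003,-0.035,-0.001],[0.002,-0.035,-0.001],[0.001,-0.035,-0.001]]' --angular '[[0,0,1.2],[0,0,1.2],[0,0,1.2],[0,0,1.2],[0,0,1.2],[0,0,1.2],[0,0,1.2],[0,0,1.2]]' --hand '[0.02,0.02,0.02,0.02,0.02,0.02,0.02,0.02]'

```text
time: 5.2
tool_pos: [0.5026, 0.0207, 0.2792]
tcp_rot: [0.092, -3.098, 0.012]
wrist_force: [0.5, -0.5, -1.3]
width: 0.339
```

```bash
python3 - <<'E'
from h import *
plan([.5266,-.2518,.305],Rdown(-.12+np.pi),8)
E
```

```text
cur [0.5026 0.0207 0.2792] d [ 0.024  -0.2725  0.0258] rotstep deg [-0.0742 -0.2966  1.2831] per row 0.03434567117201307
slide [[-0.0008, -0.0342, -0.003], [-0.0016, -0.0342, -0.0031], [-0.0024, -0.0341, -0.0031], [-0.0032, -0.0341, -0.0031], [-0.004, -0.034, -0.0032], [-0.0047, -0.0339, -0.0032], [-0.0055, -0.0337, -0.0032], [-0.0063, -0.0336, -0.0032]]
angular [[-0.07, -0.3, 1.28], [-0.07, -0.3, 1.28], [-0.07, -0.3, 1.28], [-0.07, -0.3, 1.28], [-0.07, -0.3, 1.28], [-0.07, -0.3, 1.28], [-0.07, -0.3, 1.28], [-0.07, -0.3, 1.28]]
```

Request:
arm_command --slide '[[-0.001,-0.034,-0.007],[-0.002,-0.034,-0.007],[-0.002,-0.034,-0.006],[-0.003,-0.034,-0.006],[-0.004,-0.034,-0.006],[-0.004,-0.032,-0.005],[-0.004,-0.02,-0.004],[-0.004,-0.012,-0.003]]' --angular '[[0,-0.4,1.3],[0,-0.4,1.3],[0,-0.4,1.3],[0,-0.4,1.3],[0,-0.3,1.3],[0,-0.3,1.3],[0,-0.3,1.3],[0,-0.3,1.3]]' --hand '[0.02,0.02,0.02,0.02,0.02,0.02,0.02,0.02]'

```text
time: 6.0
tool_pos: [0.5128, -0.2237, 0.2996]
tcp_rot: [-0.208, -3.103, 0.003]
wrist_force: [0.3, 1.0, -1.1]
width: 0.335
```

```bash
python3 - <<'E'
from h import *
plan([.5266,-.2518,.29],Rdown(-.12+np.pi),4)
im,c=shot('scene','s4')
plan([.5266,-.2518,.29],Rdown(-.12+np.pi),4)
cv2.imwrite('pics/s4z.png',cv2.resize(im[80:220,170:345,::-1],(750,600),interpolation=3))
im,c=shot('top','t4')
cv2.imwrite('pics/t4z.png',cv2.resize(im[90:230,330:505,::-1],(750,600),interpolation=3))
E
```

```text
cur [ 0.5128 -0.2237  0.2996] d [ 0.0138 -0.0281 -0.0096] rotstep deg [-0.0554 -0.4474 -0.1973] per row 0.00819014552206019
slide [[-0.0044, -0.0065, 0.0023], [-0.0044, -0.0065, 0.0023], [-0.0043, -0.0065, 0.0023], [-0.0043, -0.0066, 0.0024]]
angular [[-0.06, -0.45, -0.2], [-0.06, -0.45, -0.2], [-0.06, -0.45, -0.2], [-0.06, -0.45, -0.2]]
cur [ 0.5132 -0.225   0.2997] d [ 0.0134 -0.0268 -0.0097] rotstep deg [-0.0781 -0.4381 -0.2168] per row 0.007874781375041481
slide [[-0.0043, -0.0062, 0.0023], [-0.0043, -0.0062, 0.0024], [-0.0042, -0.0062, 0.0024], [-0.0042, -0.0062, 0.0024]]
angular [[-0.08, -0.44, -0.22], [-0.08, -0.44, -0.22], [-0.08, -0.44, -0.22], [-0.08, -0.44, -0.22]]
```

View pics/s4z.png

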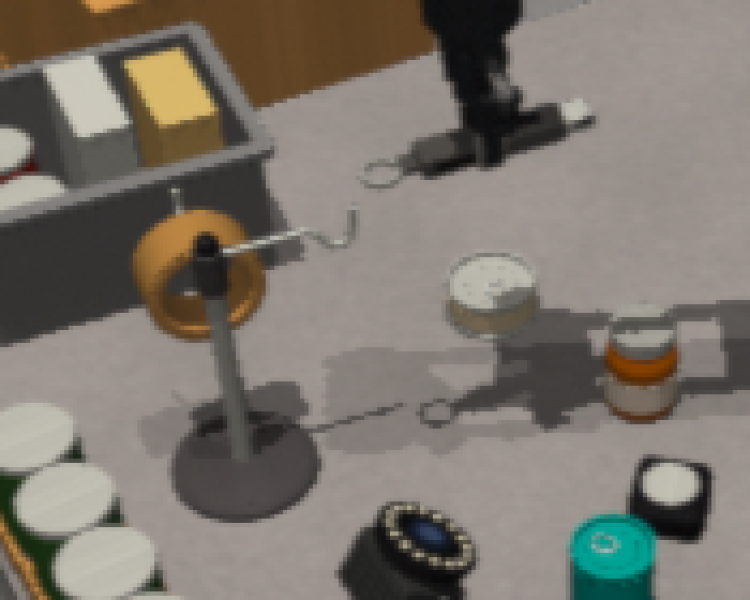

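View pics/t4z.png

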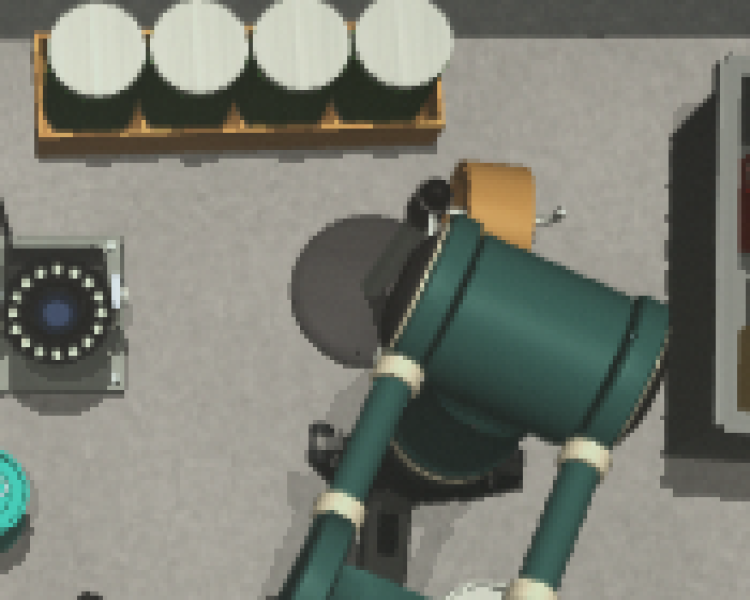

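```bash
python3 - <<'E'
from h import *
s=bot.read_state();R=Ro.from_rotvec(s['tcp_rot']);p=s['tool_pos'];print(p,s['tcp_rot'])
c=load('s4')
for z in (.295,.30,.305,.31):
    e=onz(c,258.9,120.6,z);print(e,R.inv().apply(e-p))
print('model',p+R.apply([-.085,0,-.003]), proj(c,p+R.apply([-.085,0,-.003])))
plan([.5266,-.2518,.275],Rdown(-.12+np.pi),4)
E
```

```text
[ 0.5132 -0.2234  0.3   ] [-0.2073 -3.104   0.0035]
[ 0.5956 -0.2361  0.295 ] [-0.0834 -0.0017  0.0025]
[ 0.5981 -0.2302  0.3   ] [-0.085   0.0045 -0.0026]
[ 0.6007 -0.2243  0.305 ] [-0.0866  0.0107 -0.0077]
[ 0.6032 -0.2184  0.31  ] [-0.0882  0.0169 -0.0128]
model [ 0.5975 -0.2347  0.3004] [258.4468 119.7108]
cur [ 0.5132 -0.2234  0.3   ] d [ 0.0134 -0.0284 -0.025 ] rotstep deg [-0.0586 -0.4374 -0.1913] per row 0.01003768587978348
slide [[-0.0044, -0.0066, 0.0061], [-0.0044, -0.0066, 0.0062], [-0.0043, -0.0066, 0.0062], [-0.0042, -0.0066, 0.0062]]
angular [[-0.06, -0.44, -0.19], [-0.06, -0.44, -0.19], [-0.06, -0.44, -0.19], [-0.06, -0.44, -0.19]]
```

Request:
arm_command --slide '[[-0.004,-0.007,0.006],[-0.004,-0.007,0.006],[-0.004,-0.007,0.004],[-0.002,-0.006,0.002],[0,0,0],[0,0,0],[0,0,0],[0,0,0]]' --angular '[[0,-0.5,-0.2],[0,-0.5,-0.2],[0,-0.5,-0.2],[0,-0.4,-0.2],[0,0,0],[0,0,0],[0,0,0],[0,0,0]]' --hand '[0.02,0.02,0.02,0.02,0.02,0.02,0.02,0.02]'

```text
time: 6.9
tool_pos: [0.5235, -0.2494, 0.2772]
tcp_rot: [0.177, 3.136, -0.001]
wrist_force: [-0.5, 0.3, -1.6]
width: 0.335
```

```bash
python3 - <<'E'
from h import *
plan([.5266,-.2518,.275],Rdown(-.12+np.pi),1)
im,c=shot('scene','s5')
s=bot.read_state();R=Ro.from_rotvec(s['tcp_rot']);p=s['tool_pos'];print(p,'eye',p+R.apply([-.085,0,-.003]))
e=p+R.apply([-.085,0,-.003]);print('eye px',(proj(c,e)-[200,90])*7.5,'tip px',(proj(c,[.611,-.262,.251])-[200,90])*7.5)
cv2.imwrite('pics/s5z.png',cv2.resize(im[90:170,200:300,::-1],(750,600),interpolation=3))
E
```

```text
cur [ 0.5235 -0.2494  0.2772] d [ 0.0031 -0.0024 -0.0022] rotstep deg [-0.0249  0.0447  0.4214] per row 0.004529629048994552
slide [[-0.0034, -0.0021, 0.0022]]
angular [[-0.02, 0.04, 0.42]]
[ 0.5235 -0.2494  0.2773] eye [ 0.608  -0.2589  0.2804]
eye px [396.4376 236.6914] tip px [392.9047 286.7337]
```

View pics/s5z.png

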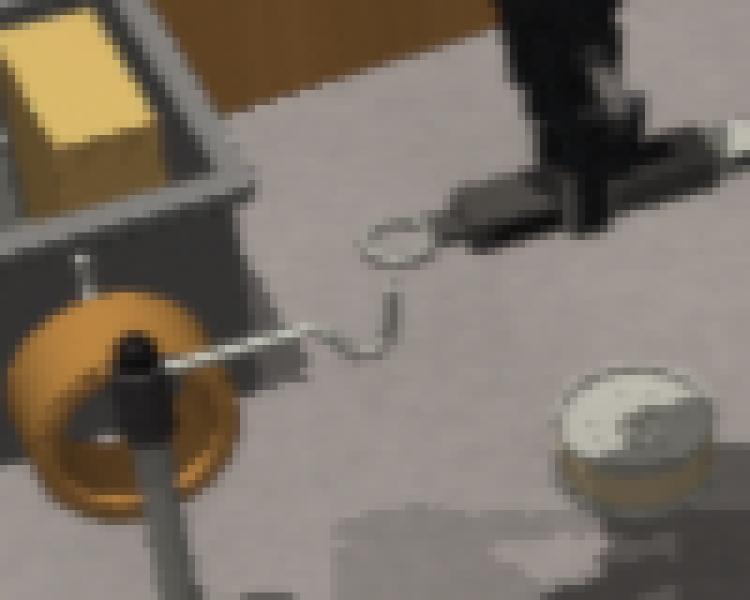

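Request:
arm_command --slide '[[-0.003,-0.002,0.002],[0,0,0.005],[0,0,0.009],[0,0,0.01],[0,0,0.01],[0,0,0.01],[0,0,0.005],[0,0,0]]' --angular '[[0,0,0.4],[0,0,0],[0,0,0],[0,0,0],[0,0,0],[0,0,0],[0,0,0],[0,0,0]]' --hand '[0.02,0.02,0.02,0.02,0.02,0.02,0.02,0.02]'

```text
time: 7.75
tool_pos: [0.526, -0.2513, 0.2206]
tcp_rot: [-0.188, -3.135, -0.0]
wrist_force: [-0.4, -0.6, -0.3]
width: 0.343
```

```bash
python3 - <<'E'
from h import *
im,c=shot('scene','s6')
s=bot.read_state();R=Ro.from_rotvec(s['tcp_rot']);p=s['tool_pos'];print(p,'eye',p+R.apply([-.085,0,-.003]),s['wrist_force'])
cv2.imwrite('pics/s6z.png',cv2.resize(im[90:170,200:300,::-1],(750,600),interpolation=3))
E
```

```text
[ 0.5262 -0.2514  0.221 ] eye [ 0.6106 -0.2615  0.224 ] [ 1.2429  0.4882 -1.6847]
```

View pics/s6z.png

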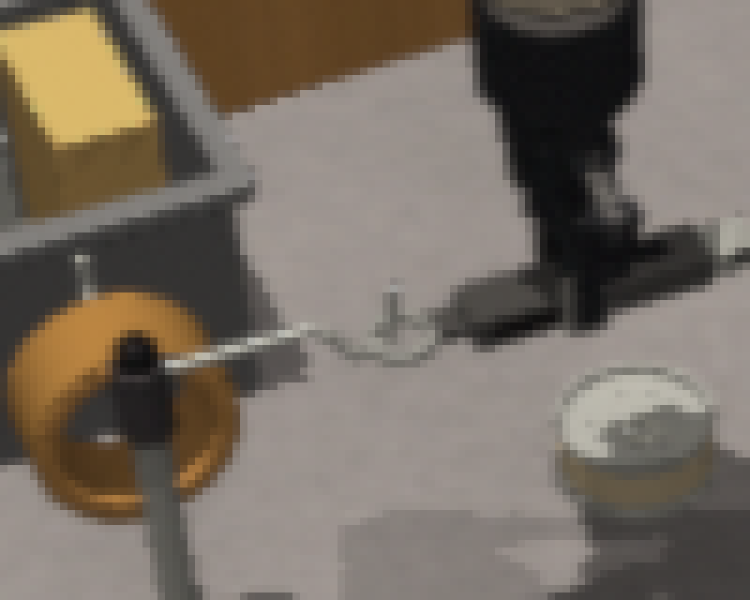

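Request:
arm_command --slide '[[0,0,0.0125],[-0.001,0,0.0135],[-0.001,0,0.0135],[-0.001,0,0.0135],[0,0,0],[0,0,0],[0,0,0],[0,0,0]]' --angular '[[0,-8,0],[0,-8,0],[0,-8,0],[0,-8,0],[0,0,0],[0,0,0],[0,0,0],[0,0,0]]' --hand '[0.02,0.02,0.02,0.02,0.02,0.02,0.02,0.02]'

```text
time: 8.6
tool_pos: [0.5452, -0.2547, 0.1767]
tcp_rot: [0.15, 2.57, -0.049]
wrist_force: [-0.1, 0.4, -1.4]
width: 0.333
```

```bash
python3 - <<'E'
from h import *
im,c=shot('scene','s7')
s=bot.read_state();R=Ro.from_rotvec(s['tcp_rot']);p=s['tool_pos'];print(p,R.as_matrix(),'eye',p+R.apply([-.085,0,-.003]),s['wrist_force'])
cv2.imwrite('pics/s7z.png',cv2.resize(im[90:170,200:300,::-1],(750,600),interpolation=3))
E
```

```text
[ 0.5456 -0.2548  0.1772] [[-0.837   0.1174  0.5344]
 [ 0.0969  0.9931 -0.0664]
 [-0.5385 -0.0038 -0.8426]] eye [ 0.6151 -0.2629  0.2255] [ 0.9078  0.854  -0.1215]
```

View pics/s7z.png

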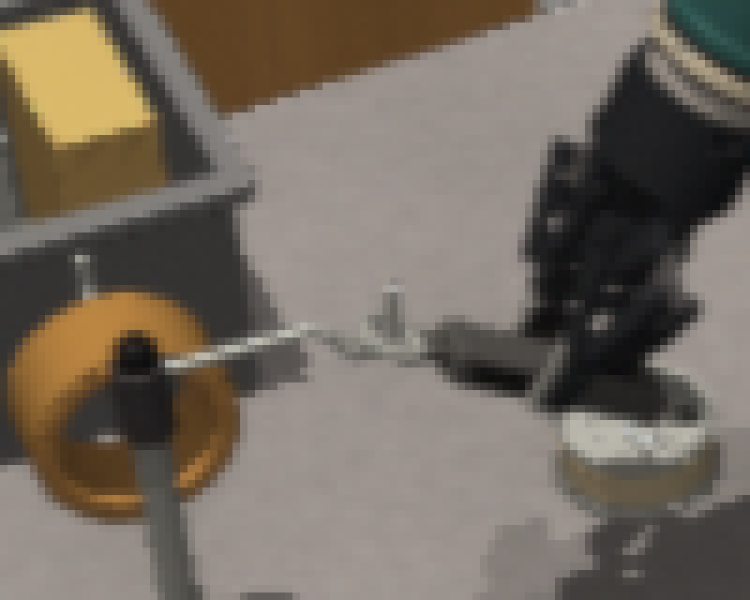

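Request:
arm_command --slide '[[0.002,0,0.0035],[0.002,0,0.0035],[0,0,0],[0,0,0],[0,0,0],[0,0,0],[0,0,0],[0,0,0]]' --angular '[[0,0,0],[0,0,0],[0,0,0],[0,0,0],[0,0,0],[0,0,0],[0,0,0],[0,0,0]]' --hand '[0.02,0.02,0.02,0.05,0.085,0.085,0.085,0.085]'

```text
time: 9.45
tool_pos: [0.5503, -0.2567, 0.173]
tcp_rot: [0.146, 2.565, -0.053]
wrist_force: [0.2, 0.1, 0.0]
width: 0.993
```

```bash
python3 - <<'E'
from h import *
im,c=shot('scene','s8')
s=bot.read_state();print(s['tool_pos'],s['width'])
cv2.imwrite('pics/s8z.png',cv2.resize(im[90:170,200:300,::-1],(750,600),interpolation=3))
E
```

```text
[ 0.5502 -0.2567  0.173 ] 0.9951335160102144
```

View pics/s8z.png

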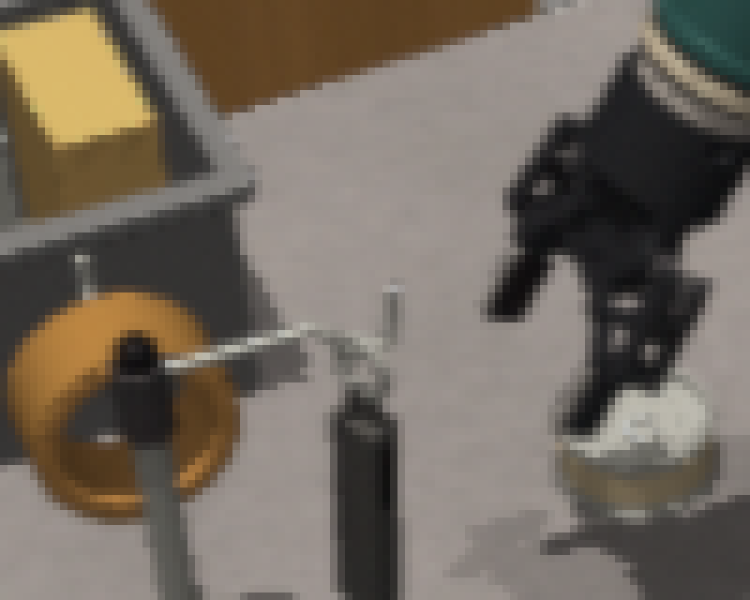

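Request:
arm_command --slide '[[0,0,-0.02],[0,0,-0.04],[0,0,-0.04],[0,0,-0.04],[0,0.005,-0.02],[0,0.02,0],[0,0.03,0],[0,0.03,0]]' --angular '[[0,0,0],[0,0,0],[0,0,0],[0,0,0],[0,8,0],[0,8,0],[0,8,0],[0,8,0]]' --hand '[0.085,0.085,0.085,0.085,0.085,0.085,0.085,0.085]'

```text
time: 10.3
tool_pos: [0.4651, -0.1623, 0.313]
tcp_rot: [-0.208, -3.133, 0.019]
wrist_force: [0.8, -1.0, -0.4]
width: 0.996
```

```bash
python3 - <<'E'
from h import *
s=bot.read_state();print(s['tool_pos'],s['tcp_rot'])
im,c=shot('wrist','w9')
cv2.imwrite('pics/w9z.png',cv2.resize(im[:,:,::-1],(800,500),interpolation=3))
plan([.50,.26,.33],Rdown(.08+np.pi),11)
E
```

```text
[ 0.4651 -0.1623  0.313 ] [-0.2076 -3.1329  0.0193]
cur [ 0.4684 -0.158   0.3116] d [0.0316 0.418  0.0184] rotstep deg [-0.0346 -0.0372 -1.0862] per row 0.03814035511791082
slide [[0.002, 0.038, -0.0019], [0.0013, 0.0381, -0.0019], [0.0006, 0.0381, -0.0019], [-0.0001, 0.0381, -0.0019], [-0.0009, 0.0381, -0.0018], [-0.0016, 0.0381, -0.0018], [-0.0023, 0.038, -0.0018], [-0.003, 0.038, -0.0018], [-0.0037, 0.0379, -0.0017], [-0.0045, 0.0378, -0.0017], [-0.0052, 0.0377, -0.0017]]
angular [[-0.03, -0.04, -1.09], [-0.03, -0.04, -1.09], [-0.03, -0.04, -1.09], [-0.03, -0.04, -1.09], [-0.03, -0.04, -1.09], [-0.03, -0.04, -1.09], [-0.03, -0.04, -1.09], [-0.03, -0.04, -1.09], [-0.03, -0.04, -1.09], [-0.03, -0.04, -1.09], [-0.03, -0.04, -1.09]]
```

View pics/w9z.png

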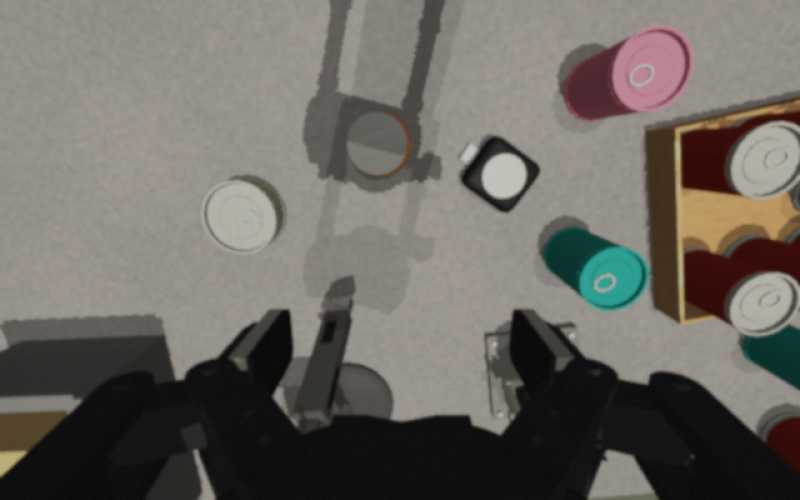

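Request:
arm_command --slide '[[0.002,0.038,-0.003],[0.001,0.038,-0.003],[0,0.038,-0.003],[0,0.038,-0.003],[-0.001,0.038,-0.003],[-0.002,0.038,-0.003],[-0.002,0.038,-0.003],[-0.003,0.038,-0.003]]' --angular '[[0,0,-1.1],[0,0,-1.1],[0,0,-1.1],[0,0,-1.1],[0,0,-1.1],[0,0,-1.1],[0,0,-1.1],[0,0,-1.1]]' --hand '[0.085,0.085,0.085,0.085,0.085,0.085,0.085,0.085]'

```text
time: 11.15
tool_pos: [0.4946, 0.1548, 0.3322]
tcp_rot: [0.046, -3.136, 0.007]
wrist_force: [0.1, -0.8, -0.5]
width: 0.993
```

```bash
python3 - <<'E'
from h import *
plan([.495,.28,.30],Rdown(.08+np.pi),4)
im,c=shot('wrist','w10')
cv2.imwrite('pics/w10z.png',cv2.resize(im[:,:,::-1],(800,500),interpolation=3))
E
```

```text
cur [0.4946 0.1548 0.3322] d [ 0.0004  0.1252 -0.0322] rotstep deg [-0.0585 -0.0742 -0.7256] per row 0.03231744807283254
slide [[-0.0011, 0.0313, 0.0079], [-0.0014, 0.0313, 0.0079], [-0.0018, 0.0313, 0.008], [-0.0022, 0.0312, 0.008]]
angular [[-0.06, -0.07, -0.73], [-0.06, -0.07, -0.73], [-0.06, -0.07, -0.73], [-0.06, -0.07, -0.73]]
```

View pics/w10z.png

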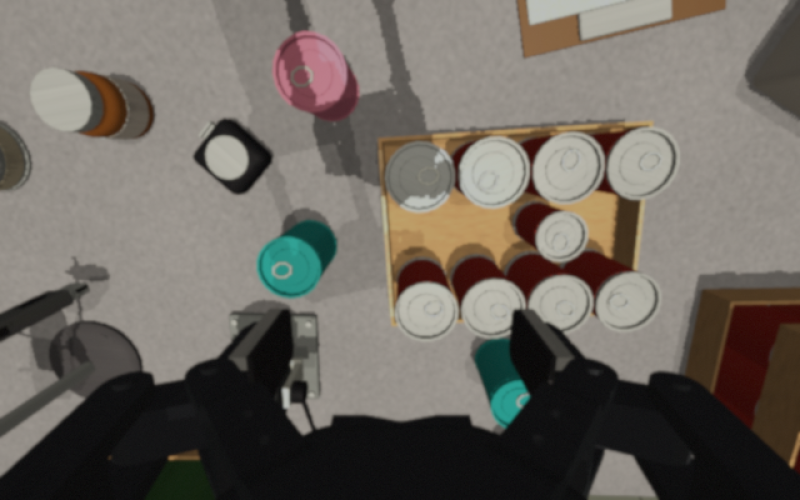

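```bash
python3 - <<'E'
from h import *
c=load('w10');k=.8
print('stray',onz(c,561*k,236*k,.093))
for p in [(421,176),(494,171),(569,166),(642,161),(427,308),(493,305),(558,301),(627,300)]: print(onz(c,p[0]*k,p[1]*k,.106))
E
```

```text
stray [0.5053 0.3209 0.093 ]
[0.4477 0.1717 0.106 ]
[0.4409 0.2416 0.106 ]
[0.4341 0.3128 0.106 ]
[0.4274 0.3815 0.106 ]
[0.585  0.1841 0.106 ]
[0.5794 0.2538 0.106 ]
[0.5727 0.322  0.106 ]
[0.5693 0.3944 0.106 ]
```

```bash
python3 - <<'E'
from h import *
plan([.505,.320,.23],Rdown(.09+np.pi),7)
E
```

```text
cur [0.4949 0.1603 0.3325] d [ 0.0101  0.1597 -0.1025] rotstep deg [ 0.0136 -0.0349 -0.4669] per row 0.027153209383524723
slide [[-0.0023, 0.0227, 0.0147], [-0.0024, 0.0227, 0.0147], [-0.0026, 0.0227, 0.0147], [-0.0028, 0.0227, 0.0147], [-0.003, 0.0227, 0.0147], [-0.0031, 0.0226, 0.0147], [-0.0033, 0.0226, 0.0147]]
angular [[0.01, -0.03, -0.47], [0.01, -0.03, -0.47], [0.01, -0.03, -0.47], [0.01, -0.03, -0.47], [0.01, -0.03, -0.47], [0.01, -0.03, -0.47], [0.01, -0.03, -0.47]]
```

Request:
arm_command --slide '[[-0.002,0.024,0.013],[-0.002,0.025,0.014],[-0.003,0.025,0.014],[-0.003,0.024,0.014],[-0.003,0.022,0.014],[-0.003,0.018,0.014],[-0.002,0.012,0.01],[0,0,0]]' --angular '[[0,0,-0.5],[0,0,-0.5],[0,0,-0.5],[0,0,-0.5],[0,0,-0.5],[0,0,-0.5],[0,0,-0.3],[0,0,0]]' --hand '[0.085,0.085,0.085,0.085,0.085,0.085,0.085,0.085]'

```text
time: 12.0
tool_pos: [0.5051, 0.319, 0.2364]
tcp_rot: [-0.153, 3.136, 0.007]
wrist_force: [0.1, -0.0, -0.3]
width: 0.993
```

```bash
python3 - <<'E'
from h import *
plan([.505,.320,.23],Rdown(.09+np.pi),1)
im,c=shot('wrist','w11')
cv2.imwrite('pics/w11z.png',cv2.resize(im[:,:,::-1],(800,500),interpolation=3))
E
```

```text
cur [0.5051 0.319  0.2364] d [-0.0001  0.001  -0.0064] rotstep deg [0.2567 0.1045 0.4369] per row 0.006473730592801888
slide [[0.0, 0.001, 0.0064]]
angular [[0.26, 0.1, 0.44]]
```

View pics/w11z.png

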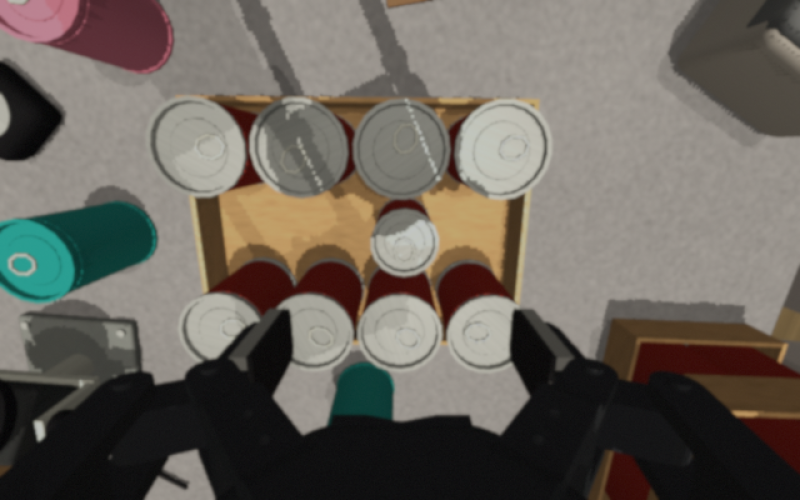

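```bash
python3 - <<'E'
from h import *
c=load('w11');k=.8
print('stray',onz(c,405*k,239*k,.093))
for p in [(302,147),(402,149),(318,331),(400,331)]: print(onz(c,p[0]*k,p[1]*k,.106))
plan([.505,.322,.057],Rdown(.09+np.pi),8)
E
```

```text
stray [0.5025 0.3224 0.093 ]
[0.4412 0.2443 0.106 ]
[0.4357 0.3133 0.106 ]
[0.581  0.2606 0.106 ]
[0.5748 0.3255 0.106 ]
cur [0.5054 0.3184 0.2372] d [-0.0004  0.0036 -0.1802] rotstep deg [0.031  0.018  0.0512] per row 0.02252488551063165
slide [[0.0001, 0.0004, 0.0225], [0.0001, 0.0004, 0.0225], [0.0, 0.0004, 0.0225], [0.0, 0.0004, 0.0225], [0.0, 0.0004, 0.0225], [0.0, 0.0004, 0.0225], [0.0, 0.0004, 0.0225], [0.0, 0.0004, 0.0225]]
angular [[0.03, 0.02, 0.05], [0.03, 0.02, 0.05], [0.03, 0.02, 0.05], [0.03, 0.02, 0.05], [0.03, 0.02, 0.05], [0.03, 0.02, 0.05], [0.03, 0.02, 0.05], [0.03, 0.02, 0.05]]
```

Request:
arm_command --slide '[[0.001,0.001,0.025],[0.001,0.001,0.025],[0,0.001,0.025],[0,0.001,0.02],[0,0,0.012],[0,0,0.004],[0,0,0],[0,0,0]]' --angular '[[0,0,0.1],[0,0,0.1],[0,0,0.1],[0,0,0.1],[0,0,0],[0,0,0],[0,0,0],[0,0,0]]' --hand '[0.085,0.085,0.085,0.085,0.085,0.085,0.085,0.085]'

```text
time: 12.85
tool_pos: [0.5104, 0.3193, 0.132]
tcp_rot: [-0.132, 3.123, 0.013]
wrist_force: [-0.7, 0.4, 1.2]
width: 0.998
```

```bash
python3 - <<'E'
from h import *
plan([.5035,.322,.059],Rdown(.09+np.pi),5)
im,c=shot('wrist','w12')
cv2.imwrite('pics/w12z.png',cv2.resize(im[:,:,::-1],(800,500),interpolation=3))
E
```

```text
cur [0.5104 0.3193 0.132 ] d [-0.0069  0.0027 -0.073 ] rotstep deg [ 0.0856  0.1869 -0.0602] per row 0.014678107146886523
slide [[0.0016, 0.0005, 0.0146], [0.0015, 0.0006, 0.0146], [0.0015, 0.0006, 0.0146], [0.0014, 0.0006, 0.0146], [0.0014, 0.0006, 0.0146]]
angular [[0.09, 0.19, -0.06], [0.09, 0.19, -0.06], [0.09, 0.19, -0.06], [0.09, 0.19, -0.06], [0.09, 0.19, -0.06]]
```

View pics/w12z.png

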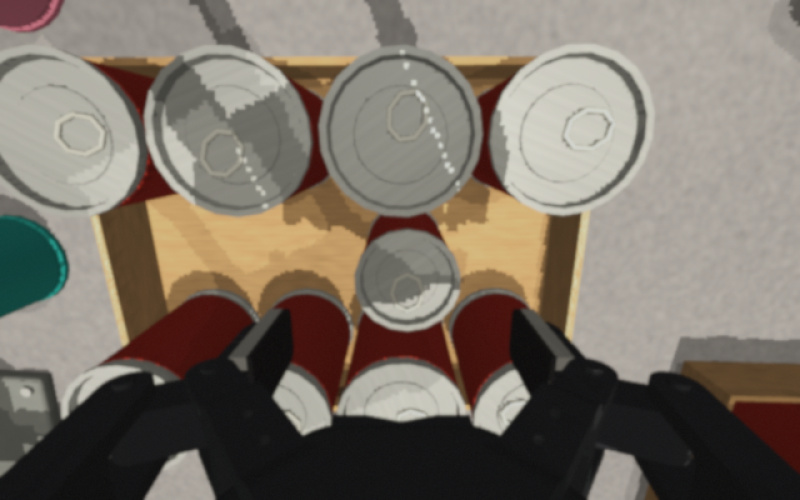

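```bash
python3 - <<'E'
from h import *
c=load('w12');k=.8
print('stray',onz(c,408*k,280*k,.093), onz(c,401*k,131*k,.106))
plan([.503,.323,.059],Rdown(.09+np.pi),5)
E
```

```text
stray [0.5045 0.3224 0.093 ] [0.4347 0.3128 0.106 ]
cur [0.5106 0.3195 0.1323] d [-0.0076  0.0035 -0.0733] rotstep deg [ 0.0878  0.193  -0.0596] per row 0.014750297024738141
slide [[0.0017, 0.0007, 0.0146], [0.0016, 0.0007, 0.0146], [0.0016, 0.0008, 0.0146], [0.0015, 0.0008, 0.0146], [0.0015, 0.0008, 0.0147]]
angular [[0.09, 0.19, -0.06], [0.09, 0.19, -0.06], [0.09, 0.19, -0.06], [0.09, 0.19, -0.06], [0.09, 0.19, -0.06]]
```

Request:
arm_command --slide '[[0.002,0.001,0.014],[0.002,0.001,0.016],[0.002,0.001,0.016],[0.001,0.001,0.013],[0,0,0.008],[0,0,0.005],[0,0,0],[0,0,0]]' --angular '[[0.1,0.2,0],[0.1,0.2,0],[0.1,0.2,0],[0,0.2,0],[0,0,0],[0,0,0],[0,0,0],[0,0,0]]' --hand '[0.085,0.085,0.085,0.085,0.085,0.085,0.085,0.085]'

```text
time: 13.7
tool_pos: [0.5034, 0.324, 0.0541]
tcp_rot: [-0.134, 3.137, 0.003]
wrist_force: [-0.8, 1.0, 0.5]
width: 0.995
```

```bash
python3 - <<'E'
from h import *
plan([.504,.3225,.059],Rdown(.09+np.pi),1)
print(bot.read_state()['wrist_force'])
E
```

```text
cur [0.5034 0.324  0.0541] d [ 0.0006 -0.0015  0.0049] rotstep deg [ 0.1184  0.106  -0.2529] per row 0.0051317500143554
slide [[-0.0005, -0.0016, -0.0049]]
angular [[0.12, 0.11, -0.25]]
[-0.7976  0.9933  0.467 ]
```

Request:
arm_command --slide '[[0,-0.001,-0.003],[0,0,0],[0,0,0],[0,0,0],[0,0,0],[0,0,0],[0,0,0],[0,0,0]]' --angular '[[0.1,0.1,-0.2],[0,0,0],[0,0,0],[0,0,0],[0,0,0],[0,0,0],[0,0,0],[0,0,0]]' --hand '[0.085,0.065,0.055,0.048,0.045,0.04,0.04,0.04]' --squeeze 60

```text
time: 14.5
tool_pos: [0.5049, 0.3235, 0.0597]
tcp_rot: [-0.14, 3.135, 0.003]
wrist_force: [0.9, 0.1, -0.4]
width: 0.623
```

```bash
python3 - <<'E'
from h import *
plan([.504,.3225,.30],Rdown(.09+np.pi),8)
s=bot.read_state();print(s['wrist_force'],s['width'])
E
```

```text
cur [0.5049 0.3235 0.0597] d [-0.0009 -0.001   0.2403] rotstep deg [ 0.0134  0.0257 -0.007 ] per row 0.030043991674263897
slide [[0.0, -0.0001, -0.03], [0.0, -0.0001, -0.03], [0.0, -0.0001, -0.03], [0.0001, -0.0001, -0.03], [0.0001, -0.0001, -0.03], [0.0001, -0.0001, -0.03], [0.0001, -0.0001, -0.03], [0.0001, -0.0001, -0.03]]
angular [[0.01, 0.03, -0.01], [0.01, 0.03, -0.01], [0.01, 0.03, -0.01], [0.01, 0.03, -0.01], [0.01, 0.03, -0.01], [0.01, 0.03, -0.01], [0.01, 0.03, -0.01], [0.01, 0.03, -0.01]]
[ 0.9213  0.0718 -0.3555] 0.6233154653265071
```

Request:
arm_command --slide '[[0,0,-0.01],[0,0,-0.02],[0,0,-0.035],[0,0,-0.045],[0,0,-0.045],[0,0,-0.04],[0,0,-0.03],[0,0,-0.01]]' --angular '[[0,0,0],[0,0,0],[0,0,0],[0,0,0],[0,0,0],[0,0,0],[0,0,0],[0,0,0]]' --hand '[0.04,0.04,0.04,0.04,0.04,0.04,0.04,0.04]'

```text
time: 15.3
tool_pos: [0.5007, 0.3213, 0.3018]
tcp_rot: [0.14, -3.132, 0.004]
wrist_force: [0.2, 1.2, -1.6]
width: 0.618
```

```bash
python3 - <<'E'
from h import *
s=bot.read_state();print(s['tool_pos'],s['width'])
im,c=shot('scene','s13')
cv2.imwrite('pics/s13z.png',cv2.resize(im[100:320,150:440,::-1],(790,600),interpolation=3))
im,c=shot('top','t13')
cv2.imwrite('pics/t13r.png',cv2.resize(im[130:195,305:385,::-1],(738,600),interpolation=2))
im=load('scene0')['im']
cv2.imwrite('pics/s0r.png',cv2.resize(im[180:255,230:305,::-1],(600,600),interpolation=2))
E
```

```text
[0.5007 0.3213 0.3018] 0.6181168688214964
```

View pics/s13z.png

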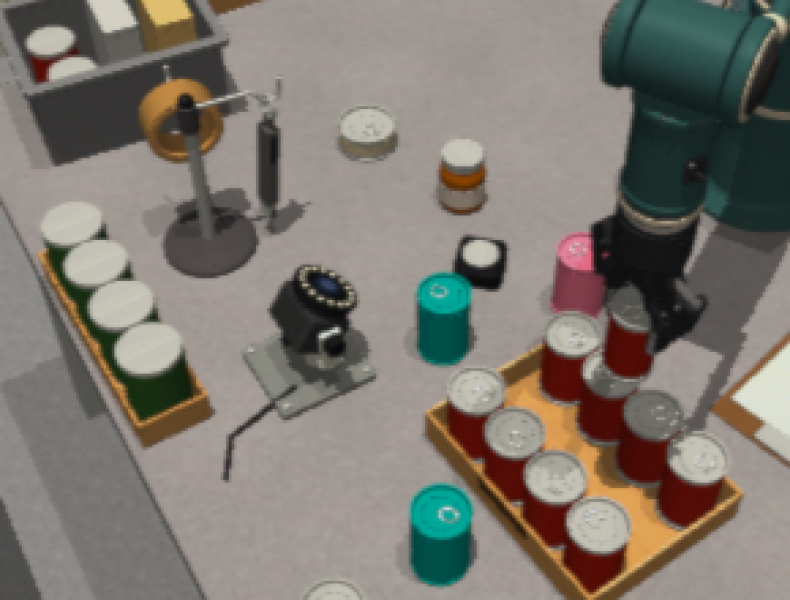

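View pics/t13r.png

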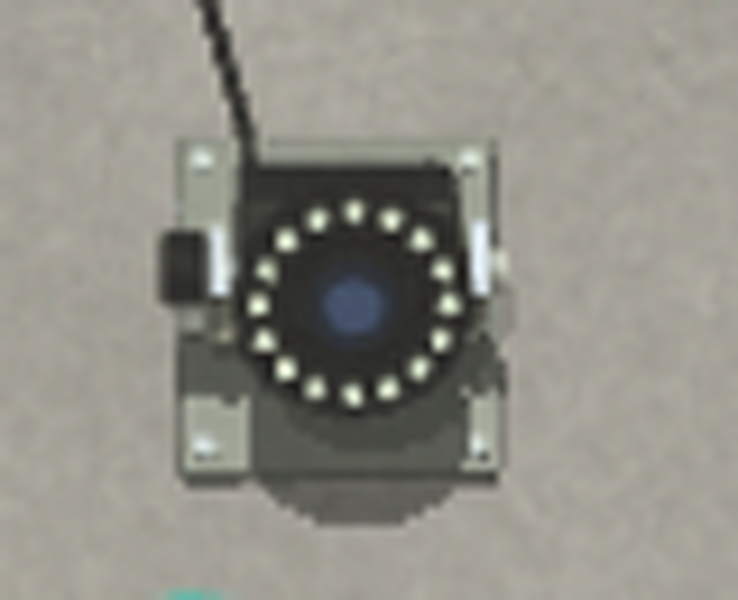

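View pics/s0r.png

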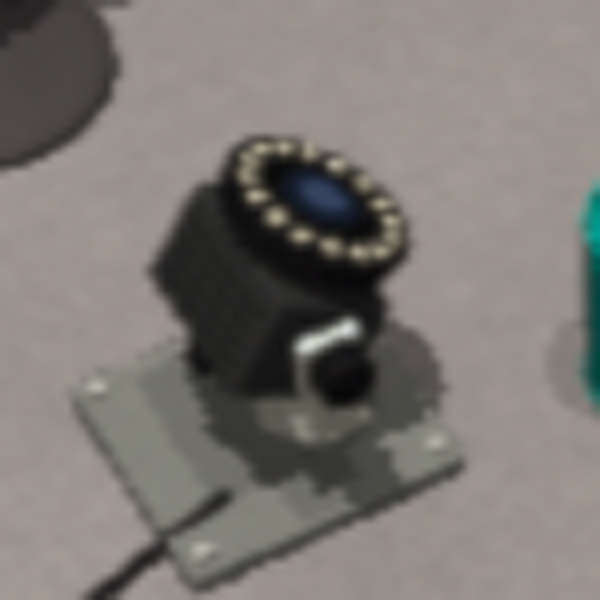

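```bash
cat > ring.py <<'E'
from h import *
t=load('t13');s=load('scene0')
T=np.array([(354,211),(391,219),(422,241),(442,271),(450,304),(441,341),(420,370),(388,389),(352,396),(316,388),(286,370),(263,341),(258,305),(266,271),(286,240),(317,219)])/9.225+[305-.45,130-.45]
g=cv2.resize(s['im'][180:255,230:305],(1200,1200),interpolation=cv2.INTER_CUBIC).max(axis=2)
# local maxima
gb=cv2.GaussianBlur(g,(0,0),5); d=cv2.dilate(gb,np.ones((25,25)))
ys,xs=np.where((gb==d)&(gb>110)); 
S=np.array([(x/16+230-.47,y/16+180-.47) for x,y in zip(xs,ys) if 430<x<840 and 250<y<540]); print(len(S)); print(((S-[230,180])*8).round().tolist())
# ellipse-independent: nominal circle for correspondence
el=np.radians(64); a=np.array([-np.cos(el),0,np.sin(el)]); C=tri(t,T.mean(0),s,S.mean(0))[0]; print('C',C)
P=[]
for p in T:
    o,dd=ray(t,*p); X=o+dd*((C-o)@a)/(dd@a); q=proj(s,X)
    i=np.argmin(np.linalg.norm(S-q,axis=1)); 
    e=np.linalg.norm(S[i]-q)
    X,g_=tri(t,p,s,S[i]); P.append((*X,e,g_)); 
P=np.array(P); print(P)
Q=P[(P[:,4]<.004)][:,:3]; m=Q.mean(0); u,sv,v=np.linalg.svd(Q-m); n=v[2]*np.sign(v[2][2]); print(m,n,'el',np.degrees(np.arcsin(n[2])),'az',np.degrees(np.arctan2(-n[1],-n[0])),sv, np.linalg.norm(Q-m,axis=1))
E
python3 ring.py
```

```text
1925
[[239.0, 122.0], [239.0, 122.0], [240.0, 122.0], [240.0, 122.0], [241.0, 122.0], [241.0, 122.0], [248.0, 122.0], [249.0, 122.0], [343.0, 122.0], [344.0, 122.0], [344.0, 122.0], [409.0, 122.0], [409.0, 122.0], [410.0, 122.0], [410.0, 122.0], [411.0, 122.0], [411.0, 122.0], [412.0, 122.0], [412.0, 122.0], [413.0, 122.0], [413.0, 122.0], [414.0, 122.0], [414.0, 122.0], [415.0, 122.0], [415.0, 122.0], [416.0, 122.0], [239.0, 122.0], [239.0, 122.0], [240.0, 122.0], [240.0, 122.0], [241.0, 122.0], [241.0, 122.0], [242.0, 122.0], [248.0, 122.0], [249.0, 122.0], [343.0, 122.0], [344.0, 122.0], [344.0, 122.0], [372.0, 122.0], [373.0, 122.0], [373.0, 122.0], [409.0, 122.0], [410.0, 122.0], [410.0, 122.0], [411.0, 122.0], [411.0, 122.0], [412.0, 122.0], [412.0, 122.0], [413.0, 122.0], [413.0, 122.0], [414.0, 122.0], [414.0, 122.0], [415.0, 122.0], [415.0, 122.0], [416.0, 122.0], [239.0, 123.0], [239.0, 123.0], [240.0, 123.0], [240.0, 123.0], [241.0, 123.0], [241.0, 123.0], [242.0, 123.0], [248.0, 123.0], [249.0, 123.0], [343.0, 123.0], [344.0, 123.0], [344.0, 123.0], [371.0, 123.0], [372.0
[... 28228 characters left out ...]
.8687  0.0081]
 [ 0.6692 -0.0464  0.1453  6.7479  0.0137]
 [ 0.6577 -0.0445  0.1456  4.9265  0.0096]
 [ 0.6527 -0.041   0.1437  3.7267  0.0022]
 [ 0.6446 -0.0296  0.1494  1.7748  0.002 ]
 [ 0.6404 -0.0165  0.1526  0.5894  0.0002]
 [ 0.6429 -0.0052  0.1603  1.4396  0.0037]
 [ 0.6508  0.0036  0.1609  2.5557  0.0081]
 [ 0.6553  0.0158  0.1606  2.0119  0.0061]
 [ 0.6691  0.0162  0.1618  1.8206  0.0022]
 [ 0.6792  0.0108  0.1832  3.3146  0.008 ]
 [ 0.6845  0.0077  0.1855  2.209   0.0036]
 [ 0.6952 -0.0055  0.1866  2.0576  0.0055]]
[ 0.6615 -0.012   0.1619] [-0.4636 -0.2311  0.8554] el 58.79953127593255 az 26.493013202570914 [0.071  0.0398 0.0138] [0.0393 0.0354 0.0275 0.0234 0.0199 0.0292 0.0384]
```

```bash
cat > ring.py <<'E'
from h import *
t=load('t13');s=load('scene0')
T=np.array([(354,211),(391,219),(422,241),(442,271),(450,304),(441,341),(420,370),(388,389),(352,396),(316,388),(286,370),(263,341),(258,305),(266,271),(286,240),(317,219)])/9.225+[305-.45,130-.45]
S=np.array([(257,145),(280,143),(306,148),(332.5,160),(358,178),(378,200),(387,217.5),(388,232),(376.5,247),(355,248),(327,242),(297.5,231.5),(272.5,213.5),(252,192),(242.5,171.5),(245,155.5)])/8+[230,180]
for k in range(16):
    Sk=np.roll(S,k,axis=0); X=[tri(t,p,s,q) for p,q in zip(T,Sk)]
    g=np.array([x[1] for x in X]);P=np.array([x[0] for x in X])
    m=P.mean(0);u,sv,v=np.linalg.svd(P-m);n=v[2]*np.sign(v[2][2])
    if g.mean()<.004: print(k,g.mean().round(5),m,n,'el',np.degrees(np.arcsin(n[2])).round(1),'az',np.degrees(np.arctan2(-n[1],-n[0])).round(1),sv,np.linalg.norm(P-m,axis=1).round(4))
E
python3 ring.py
```

```text
3 0.00174 [ 0.678  -0.0186  0.1349] [-0.5434 -0.0021  0.8394] el 57.1 az 0.2 [0.094  0.0931 0.0017] [0.0335 0.0332 0.0327 0.033  0.0332 0.0333 0.0333 0.0328 0.0334 0.0324
 0.0327 0.0337 0.033  0.0327 0.033  0.0332]
```

```bash
cat >> h.py <<'E'
def Rread():
    z=np.array([.5434,.0021,-.8394]); z/=np.linalg.norm(z); y=np.array([0,1.,0]); y-=z*(y@z); y/=np.linalg.norm(y); return Ro.from_matrix(np.stack([np.cross(y,z),y,z],1))
E
python3 - <<'E'
from h import *
plan([.566,-.019,.315],Rread(),12)
E
```

```text
cur [0.5003 0.3211 0.2995] d [ 0.0657 -0.3401  0.0155] rotstep deg [ 0.0952 -2.7805  0.4166] per row 0.02889046885969034
slide [[-0.0029, -0.0287, -0.0012], [-0.0032, -0.0287, -0.001], [-0.0034, -0.0287, -0.0008], [-0.0037, -0.0286, -0.0006], [-0.0039, -0.0286, -0.0004], [-0.0041, -0.0286, -0.0001], [-0.0043, -0.0286, 0.0001], [-0.0045, -0.0285, 0.0004], [-0.0047, -0.0285, 0.0007], [-0.0049, -0.0285, 0.001], [-0.005, -0.0284, 0.0012], [-0.0052, -0.0284, 0.0015]]
angular [[0.1, -2.78, 0.42], [0.1, -2.78, 0.42], [0.1, -2.78, 0.42], [0.1, -2.78, 0.42], [0.1, -2.78, 0.42], [0.1, -2.78, 0.42], [0.1, -2.78, 0.42], [0.1, -2.78, 0.42], [0.1, -2.78, 0.42], [0.1, -2.78, 0.42], [0.1, -2.78, 0.42], [0.1, -2.78, 0.42]]
```

Request:
arm_command --slide '[[-0.003,-0.028,-0.003],[-0.003,-0.028,-0.003],[-0.003,-0.028,-0.003],[-0.004,-0.028,-0.002],[-0.004,-0.028,-0.002],[-0.004,-0.028,-0.002],[-0.004,-0.028,-0.002],[-0.004,-0.028,-0.002]]' --angular '[[0,-2.8,0.4],[0,-2.8,0.4],[0,-2.8,0.4],[0,-2.8,0.4],[0,-2.8,0.4],[0,-2.8,0.4],[0,-2.8,0.4],[0,-2.8,0.4]]' --hand '[0.04,0.04,0.04,0.04,0.04,0.04,0.04,0.04]'

```text
time: 16.2
tool_pos: [0.5309, 0.092, 0.2957]
tcp_rot: [-0.056, 2.785, 0.004]
wrist_force: [0.7, 0.4, -1.9]
width: 0.619
```

```bash
python3 - <<'E'
from h import *
plan([.566,-.019,.31],Rread(),6)
E
```

```text
cur [0.5309 0.092  0.2957] d [ 0.0351 -0.111   0.0143] rotstep deg [ 0.1131 -2.0874  0.3533] per row 0.019546983990805396
slide [[-0.0056, -0.0187, -0.0004], [-0.0057, -0.0187, -0.0001], [-0.0058, -0.0187, 0.0001], [-0.0059, -0.0186, 0.0004], [-0.006, -0.0186, 0.0006], [-0.0061, -0.0185, 0.0009]]
angular [[0.11, -2.09, 0.35], [0.11, -2.09, 0.35], [0.11, -2.09, 0.35], [0.11, -2.09, 0.35], [0.11, -2.09, 0.35], [0.11, -2.09, 0.35]]
```

Request:
arm_command --slide '[[-0.006,-0.019,-0.002],[-0.006,-0.019,-0.002],[-0.006,-0.019,-0.002],[-0.006,-0.019,-0.001],[-0.006,-0.018,-0.001],[-0.005,-0.015,0],[0,0,0],[0,0,0]]' --angular '[[0.1,-2.1,0.4],[0.1,-2.1,0.4],[0.1,-2.1,0.4],[0.1,-2.1,0.4],[0.1,-2.1,0.4],[0.1,-2.1,0.3],[0,0,0],[0,0,0]]' --hand '[0.04,0.04,0.04,0.04,0.04,0.04,0.04,0.04]'

```text
time: 17.0
tool_pos: [0.5456, -0.0241, 0.2845]
tcp_rot: [0.013, 2.608, 0.003]
wrist_force: [1.3, 0.6, -1.3]
width: 0.617
```

```bash
python3 - <<'E'
from h import *
plan([.5934,-.0189,.2657],Rread(),4)
im,c=shot('scene','s15')
cv2.imwrite('pics/s15z.png',cv2.resize(im[120:260,180:355,::-1],(750,600),interpolation=3))
s=bot.read_state();R=Ro.from_rotvec(s['tcp_rot']);p=s['tool_pos']
for z in (.0557,-.0333): print('can axis pt px',(proj(c,p+R.apply([0,0,z]))-[180,120])*4.286)
E
```

```text
cur [ 0.5456 -0.0241  0.2845] d [ 0.0478  0.0052 -0.0188] rotstep deg [-0.0382 -0.5796 -0.1436] per row 0.012907074861646932
slide [[-0.0079, 0.0014, 0.0101], [-0.0078, 0.0014, 0.0102], [-0.0077, 0.0013, 0.0103], [-0.0076, 0.0013, 0.0104]]
angular [[-0.04, -0.58, -0.14], [-0.04, -0.58, -0.14], [-0.04, -0.58, -0.14], [-0.04, -0.58, -0.14]]
can axis pt px [499.7577 212.6414]
can axis pt px [553.1264 113.5074]
```

View pics/s15z.png

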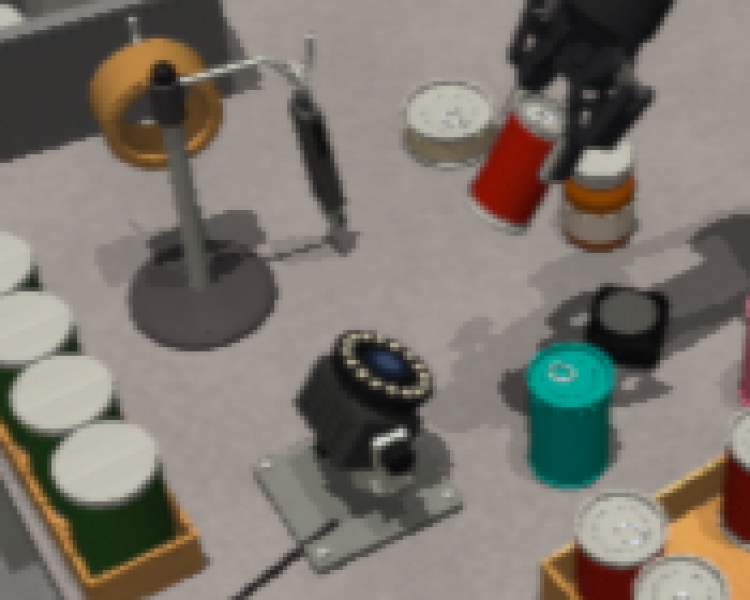

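Request:
arm_command --slide '[[-0.008,0.001,0.007],[-0.008,0.001,0.008],[-0.008,0.001,0.009],[-0.007,0.001,0.007],[-0.001,0.001,0.003],[0,0,0],[0,0,0],[0,0,0]]' --angular '[[0,-0.6,-0.1],[0,-0.6,-0.1],[0,-0.6,-0.1],[0,-0.5,-0.1],[0,0,0],[0,0,0],[0,0,0],[0,0,0]]' --hand '[0.04,0.04,0.04,0.04,0.04,0.04,0.04,0.04]'

```text
time: 17.85
tool_pos: [0.5949, -0.0151, 0.2682]
tcp_rot: [-0.003, 2.57, 0.003]
wrist_force: [-0.4, 0.5, -2.6]
width: 0.621
```

```bash
python3 - <<'E'
from h import *
plan([.5934,-.0189,.2657],Rread(),1)
E
```

```text
cur [ 0.5949 -0.0151  0.2682] d [-0.0015 -0.0038 -0.0025] rotstep deg [ 0.0564 -0.1401  0.1012] per row 0.004786716353915619
slide [[0.0027, -0.0038, 0.0013]]
angular [[0.06, -0.14, 0.1]]
```

Request:
arm_command --slide '[[0.002,-0.003,0.001],[0,0,0],[0,0,0],[0,0,0],[0,0,0],[0,0,0],[0,0,0],[0,0,0]]' --angular '[[0,0,0],[0,0,0],[0,0,0],[0,0,0],[0,0,0],[0,0,0],[0,0,0],[0,0,0]]' --hand '[0.04,0.04,0.04,0.04,0.04,0.04,0.04,0.04]'

```text
time: 18.65
tool_pos: [0.5934, -0.019, 0.2676]
tcp_rot: [-0.002, 2.567, 0.003]
wrist_force: [0.5, -0.4, -1.9]
width: 0.621
```

```bash
python3 - <<'E'
from h import *
plan([.5934,-.0189,.2657],Rread(),1)
im,c=shot('scene','s16')
cv2.imwrite('pics/s16z.png',cv2.resize(im[120:260,180:355,::-1],(750,600),interpolation=3))
s=bot.read_state();R=Ro.from_rotvec(s['tcp_rot']);p=s['tool_pos']
print('read px',(proj(c,[.6237,-.0188,.2189])-[180,120])*4.286)
for z in (.0557,-.0333): print('can axis pt px',(proj(c,p+R.apply([0,0,z]))-[180,120])*4.286)
im,c=shot('top','t16')
cv2.imwrite('pics/t16z.png',cv2.resize(im[80:280,190:480,::-1],(800,552),interpolation=3))
for i in range(3): s=bot.read_state();print(s['tool_pos'],s['joint_vel']); bot.read_camera('scene')
E
```

```text
cur [ 0.5934 -0.019   0.2676] d [ 0.      0.0001 -0.0019] rotstep deg [ 0.0122 -0.0115  0.0653] per row 0.0018746981516660174
slide [[0.001, 0.0001, 0.0016]]
angular [[0.01, -0.01, 0.07]]
read px [444.1377 257.6282]
can axis pt px [444.1035 255.7614]
can axis pt px [499.9306 157.5287]
[ 0.5934 -0.019   0.2675] [ 0.0004  0.0001  0.0004  0.0001 -0.002   0.0009]
[ 0.5934 -0.019   0.2675] [ 0.0014 -0.001   0.0007  0.0005 -0.0005 -0.0012]
[ 0.5934 -0.0189  0.2675] [ 0.0012  0.0012 -0.0003 -0.0014 -0.001  -0.0009]
```

View pics/s16z.png

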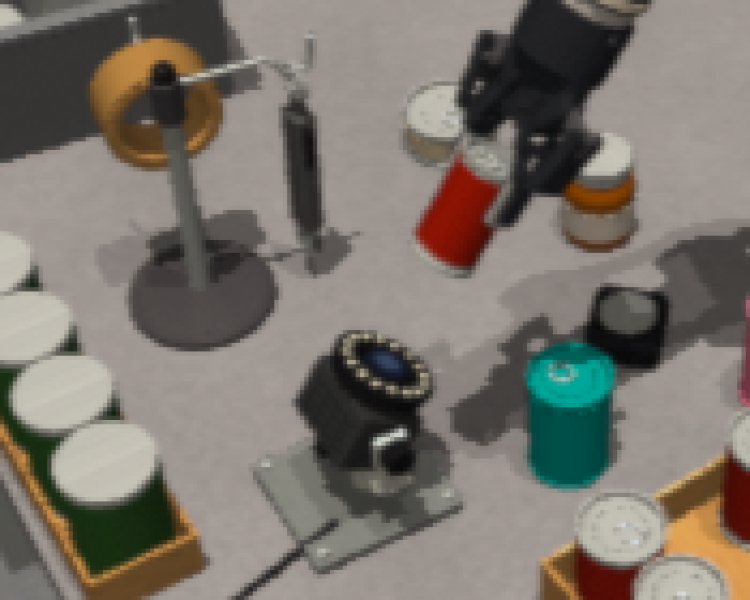

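View pics/t16z.png

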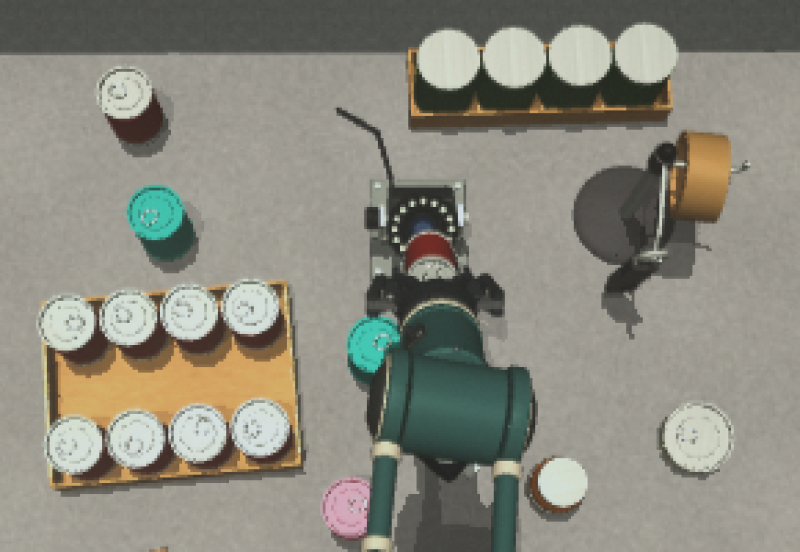

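Request:
arm_command --slide '[[0,0,0],[0,0,0],[0,0,0],[0,0,0],[0,0,0],[0,0,0],[0,0,0],[0,0,0]]' --angular '[[0,0,0],[0,0,0],[0,0,0],[0,0,0],[0,0,0],[0,0,0],[0,0,0],[0,0,0]]' --hand '[0.04,0.04,0.04,0.04,0.04,0.04,0.04,0.04]'

```text
time: 19.7
tool_pos: [0.5934, -0.0189, 0.2674]
tcp_rot: [-0.002, 2.568, 0.003]
wrist_force: [-0.3, 0.1, -1.1]
width: 0.62
```

Request:
arm_command --slide '[[0,0,0],[0,0,0],[0,0,0],[0,0,0],[0,0,0],[0,0,0],[0,0,0],[0,0,0]]' --angular '[[0,0,0],[0,0,0],[0,0,0],[0,0,0],[0,0,0],[0,0,0],[0,0,0],[0,0,0]]' --hand '[0.04,0.04,0.04,0.04,0.04,0.04,0.04,0.04]'

```text
time: 20.5
tool_pos: [0.5934, -0.0189, 0.2674]
tcp_rot: [-0.002, 2.568, 0.003]
wrist_force: [0.0, 0.2, -1.9]
width: 0.62
```

```bash
python3 - <<'E'
from h import *
plan([.5934,-.0189,.2657],Rread(),1)
ims=[]
for i in range(6):
    im,c=shot('scene','s17'); ims.append(im[120:210,205:300,::-1]); 
    for _ in range(3): bot.read_camera('scene')
o=np.vstack([np.hstack(ims[:3]),np.hstack(ims[3:])]);cv2.imwrite('pics/sw.png',cv2.resize(o,(798,504),interpolation=3))
s=bot.read_state();print(s['time'],s['tool_pos'],abs(s['joint_vel']).max())
E
```

```text
cur [ 0.5934 -0.0189  0.2674] d [ 0.      0.     -0.0017] rotstep deg [ 0.0148 -0.0261  0.0669] per row 0.0017232876030745853
slide [[0.0009, 0.0, 0.0015]]
angular [[0.01, -0.03, 0.07]]
21.7 [ 0.5934 -0.0189  0.2674] 0.001765596076050118
```

View pics/sw.png

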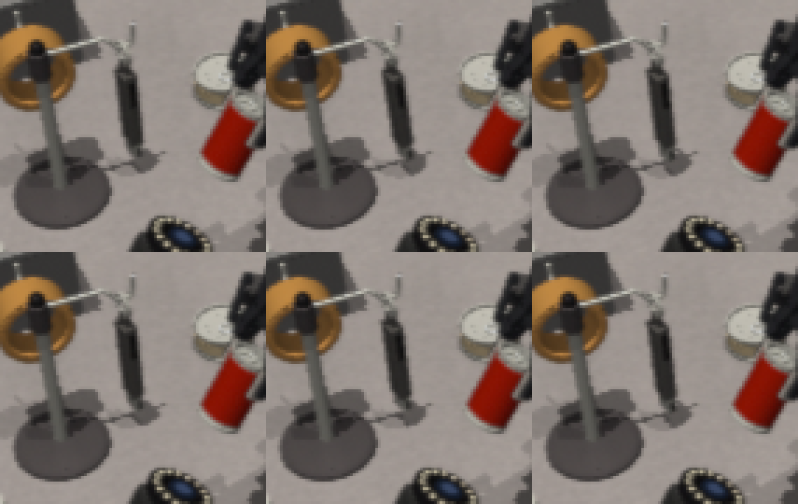

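```bash
python3 -c "
from workcell import bot
print(bot.finish_job())"
```

```text
the job is handed in; nothing more can be done
None
```

I hung the cutter by its ring on the empty hook and let go. Then I took the small can out of the case and held its bottom up to the date camera. The job was handed in at about 21.7 s; no verdict was reported.

**Last checks**
- **Camera axis:** triangulating the 16 ring-light LEDs gave the lens axis at 57° above level. The LED points fit a clean 33 mm circle to within about a millimetre.
- **Can position:** the measured tool pose puts the bottom centre about 2 mm from the read point I worked out. That relies on the can not having slipped in the grip. The arm was still, with the grip on the can at 53 mm opening.
- **Can angle:** in the scene picture, the can's visible edge was about 4° off the predicted axis. That is well inside the 14° allowed, and I did not correct it. I put it down to perspective and a finger hiding part of the can.
- **Read distance:** I took the LED plane as the lens glass, so the 100 mm distance may be a few millimetres off.
- **Cutter:** it was hanging nearly vertical and no longer visibly swinging over the last second or so of pictures.
- **Everything else:** in the last top and scene pictures the eight tall cans stood in their places. The jar, flat can and tape measure looked undisturbed. The can was well clear of the camera, and no unusual wrist forces showed up.

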